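# Put up the recipe tablet and fill the hazelnut jar

### The arm

A 6-joint arm with a two-finger parallel gripper is mounted at the origin on a cart in front of the work surface, level with it; the furniture and walls round the work are solid. World frame = base frame: x ahead of the robot, y to its left, z up, the work surface at z = 0. Lengths are in mm, angles in rad, forces in N, time in s.
With the tool pointing down it reaches from about 350 to 875 mm from the base axis. Payload 4.2 kg.
Tool frame: the origin (TCP) lies between the finger pads; the fingertips stand 11 mm ahead of it and the grasp point (between the pads) lies 8 mm behind it; z points along the fingers, y is the direction in which the jaws open and shut (so a half turn about z gives the same grasp; the last joint's range is limited). The gripper opens to 85 mm and grips with 20 to 120 N. Pads are 22 mm wide; open, the fingers measure 114 mm over their backs; the gripper's body (76 mm by 85 mm) begins 54 mm behind the grasp point. The pads swing forward as they close: fully open they stand 13 mm farther back than shut.
Start: joints at [1.455, 0.385, 0.008, 0, -1.194, -0.259], TCP at [228.771, 581.604, 209.712] pointing down, gripper open.
Joint ranges: [-3.14, 3.14], [-1.21, 2.06], [-1.07, 1.41], [-3.16, 2.05], [-2.99, -0.16], [-3.1, 3.1]. Speed limits (rad/s): [2.79, 2.79, 3.14, 3.14, 3.14, 3.14].

### API

Orientations are given as a unit quaternion [x, y, z, w].
In Python, from bench import * gives the robot as it stands.
- The arm moves only by the tool servo_tool, never from a script. Its argument "rows" is a list of rows, each a list of 7 numbers: the opening, from 0 (shut) to 1 (fully open), then the shift along the tool's x, y, z in cm, then the turn, a rotation vector about the tool's x, y, z in degrees. A call has 1 to 12 rows; each row shifts and turns the commanded pose from where the row before left it, along the tool's axes as they then stand; what a row does not reach is not made up. A row lasts 1/10 s, in which the tool goes at most 50 mm and 8.59 degrees, less where a joint would pass 70% of its speed; a pose out of reach is approached as far as the arm can. A call is refused whole if a number of a shift passes 5 or a number of a turn 8.59, either way. A call with a gripper value outside its range is refused whole. The fingers move at their own pace and stop on an object; the grip force is fixed at half the most. Time passes only in rows, so rows that do not move let the fingers close. It gives the time, the measured TCP pose, the force and the opening at its end, in the units of the state.
- read_state(): the state, without advancing time (a new reading comes with each control period).
- get_image(name): name is "side" or "top" or "wrist"; returns a dict with "image" (420x560x3 uint8, red, green, blue), "mtx" (3x3 intrinsics, pixels), "extrinsics" (4x4, takes a point from camera to world coordinates). Camera axes: x right, y up, looking along -z (the intrinsics and any distortion apply to the point x, -y, -z); pixel columns grow to the right and rows downward; lengths in mm; the calibration is good to about 2 mm. A picture is of the moment at which its call begins. There is no depth.
- job_done(): hands the job in, once; it reports no verdict.
The state is a dict: "clock": time; "joints": joint angles; "joint_vel": joint speeds; "joint_efforts": joint torques, N m; "position": TCP position; "ee_rot": TCP orientation; "contact_force": force on the tool from outside, world axes, zero at the start; "wrist_torque": the same for the moment, N m; "gripper_width": finger opening in mm.
Only numpy, scipy, OpenCV 4.12 (cv2) and the standard library are available. Lean on these libraries where they do the work, as an engineer would, in place of code of your own. Each camera call takes 0.05 s, during which the arm holds its last target. There are 200 camera calls.

### The job

Get ready to bake. First swing the kickstand of the tablet in the rack fully out and stand the tablet up on it in the middle of the cork mat, square to the mat with the screen towards you, without letting it fall over. Then tip all the hazelnuts from the scoops through the funnel into the jar, leave every scoop standing level on the worktop, and do not disturb the loose tin and spice jar.

Things in the scene. Friction and masses are not known exactly. Their poses are not given: they have to be found in the camera images.
- tablet: Tablet in a stiff grey case, 10 thick (x), 150 wide (y), 190 tall (z), 0.35 kg with leg. Origin: middle of lower edge; x out of the back, black screen on -x, z up. Starts upright in the rack, back to about -y. Top 40 of both faces is bare: pinch it there. With the leg fully out, lower edge and foot on the level, it stands leaning back (top to +x) about 0.4 rad; foot then about 90 behind the edge.
- tablet_top (a point): Middle of the tablet's top edge (0, 0, 190 mm in the tablet's frame).
- leg (a joint): Kickstand hinge: 0 folded on the back, grows as the foot swings out, stop at 0.65 rad; friction (0.06 N m) holds it where it is left. Hinge line parallel to the tablet's y, at x = 9, z = 140 mm of the tablet. Folded, the leg (40 wide, 5 thick, 132 long) hangs from it along the back, and the case is in the way of a gripper coming straight down at the tab: come tilted.
- leg_tab (a point): Pull tab on the leg: a fin 12 thick (along the tablet's y), 26 tall, standing out from 4 to 30 mm off the leg's centre plane, clear at both sides for fingers. This point lies in it, 75 mm down the leg from the hinge line and 18 mm out; it swings with the leg.
- leg_foot (a point): End of the kickstand's rubber foot, 132 mm from the hinge line.
- rack: Fixed dark steel rack that stores the tablet: base 70 x 170 mm with slotted ends reaching 50 mm high at both sides of the tablet, slot 15 mm wide, slot floor 8 mm above the surface. Origin: centre underneath. The tablet lifts straight up out of it. Between the slotted ends (100 mm along y) the leg is free.
- mat: Fixed cork mat, 170 (x) x 200 (y) x 3 mm. Origin: centre of its underside; its -x side is its front, towards the robot.
- filler: Fixed filling stand: a 110 x 110 mm base plate with a glass jar 58 across (51 inside) and 94 tall, its mouth 100 mm above the surface, and over it a steel funnel on a post (the post at its +x side, below the rim). Origin: centre underneath; its z axis is the axis of jar and funnel.
- funnel_mouth (a point): Centre of the funnel's rim, 152 mm above the surface; the mouth is 128 across outside (123 inside) and narrows to a throat 38 inside, whose lower end is 90 mm above the surface, in the jar's mouth.
- jar_floor (a point): Centre of the jar's inside floor, 10 mm above the surface.
- scoop_1: Steel scoop, 90 g, loose. Pan 52 x 52 mm, walls 34 high; origin under the pan's middle, z up. On its -x side a walled ramp rises at 31 degrees to the lip (middle at x = -66, z = 28; 46 wide). An upright black grip stands at x = 27 to 53, 10 thick (y), 74 tall: pinch it from above at x = 40, z = 58. Nuts lie in the pan (it may be empty); they roll out if tipped lip down 60 degrees or more.
- scoop_2: Steel scoop, 90 g, loose. Pan 52 x 52 mm, walls 34 high; origin under the pan's middle, z up. On its -x side a walled ramp rises at 31 degrees to the lip (middle at x = -66, z = 28; 46 wide). An upright black grip stands at x = 27 to 53, 10 thick (y), 74 tall: pinch it from above at x = 40, z = 58. Nuts lie in the pan (it may be empty); they roll out if tipped lip down 60 degrees or more.
- scoop_3: Steel scoop, 90 g, loose. Pan 52 x 52 mm, walls 34 high; origin under the pan's middle, z up. On its -x side a walled ramp rises at 31 degrees to the lip (middle at x = -66, z = 28; 46 wide). An upright black grip stands at x = 27 to 53, 10 thick (y), 74 tall: pinch it from above at x = 40, z = 58. Nuts lie in the pan (it may be empty); they roll out if tipped lip down 60 degrees or more.
- nut_1: Hazelnut, a ball 19 mm across, 12 g; origin at its centre. May be absent.
- nut_2: Hazelnut, a ball 19 mm across, 12 g; origin at its centre. May be absent.
- nut_3: Hazelnut, a ball 19 mm across, 12 g; origin at its centre. May be absent.
- nut_4: Hazelnut, a ball 19 mm across, 12 g; origin at its centre. May be absent.
- nut_5: Hazelnut, a ball 19 mm across, 12 g; origin at its centre. May be absent.
- nut_6: Hazelnut, a ball 19 mm across, 12 g; origin at its centre. May be absent.
- nut_7: Hazelnut, a ball 19 mm across, 12 g; origin at its centre. May be absent.
- nut_8: Hazelnut, a ball 19 mm across, 12 g; origin at its centre. May be absent.
- nut_9: Hazelnut, a ball 19 mm across, 12 g; origin at its centre. May be absent.
- near_tin: Food tin 57 across, 72 tall, loose bystander; origin under its middle.
- near_jar: Spice jar 45 across, 106 tall, loose bystander; origin under its middle.

How it is judged:
By the outcome, as a careful person would: the job done as asked, in the order asked, and still so for the second after the job is handed in, with the robot touching nothing.
Of nut_1, nut_2, nut_3, nut_4, nut_5, nut_6, nut_7, nut_8, nut_9 only 3 to 7 are there at a start; the rules pass over those that are not, and their reading is None.
At some moment in a run one of scoop_1, scoop_2, scoop_3 may be knocked a few centimetres aside while the robot is not near it.
It also fails if it takes over 210 s, if anything falls off the work surface, if the arm or the gripper's body presses on something with over 40 N, if the wrist force passes 120 N, or if a joint passes its speed limit or range.

## Working session

There is one attempt and no reset: what is moved stays moved. The work goes in short steps, Python scripts to look and compute and a tool call to move; the robot and the scene stay as the last step left them, time stands still between calls to the robot, and variables do not carry over. Pictures are saved under pics/ and viewed, about 12 in all and at most 16, crops included, and the job is handed in when it is done.

Besides the shell and the picture viewer there is one more tool, called as a command line: name --pt "numbers of a row" for each row, then --argument value for the rest. servo_tool: Moves the arm, as the interface text tells. Its arguments: {"type":"object","properties":{"rows":{"type":"array","items":{"type":"array","items":{"type":"number"}}}},"required":["rows"]}

```bash
ls; mkdir -p pics
python3 - <<'E'
from bench import *
import cv2,numpy as np
print(read_state())
for n in ["top","side"]:
    d=get_image(n); cv2.imwrite(f"pics/{n}0.png",d["image"][:,:,::-1]); print(n,np.round(d["mtx"],1).tolist(),np.round(d["extrinsics"],3).tolist(), [k for k in d])
E
```

```text
pics
{'clock': 0.0, 'joints': array([ 1.45460545e+00,  3.85556522e-01,  6.62837230e-03, -4.86932360e-04,
       -1.19399527e+00, -2.58592475e-01]), 'joint_vel': array([-0.00081547, -0.00046949,  0.00223544, -0.00014717, -0.00033013,
        0.00082757]), 'joint_efforts': array([ 6.38580082e-05, -3.92292273e+01,  1.88401276e+01,  4.18616831e+00,
       -4.60582698e-03, -5.84176803e-06]), 'position': array([228.55577524, 581.0362456 , 208.62443963]), 'ee_rot': array([ 9.82476180e-01, -1.86385012e-01, -1.50056106e-04,  1.07694886e-03]), 'contact_force': array([-0.47861749, -0.52520089,  0.56430123]), 'wrist_torque': array([-0.04454475, -0.03537656,  0.03367833]), 'gripper_width': 85.49739814744972}
top [[527.0, 0.0, 278.9], [0.0, 527.0, 198.4], [0.0, 0.0, 1.0]] [[-0.013, 0.985, -0.171, 293.642], [-1.0, -0.015, -0.01, 32.405], [-0.013, 0.171, 0.985, 1675.646], [0.0, 0.0, 0.0, 1.0]] ['image', 'mtx', 'extrinsics']
side [[380.0, 0.0, 276.5], [0.0, 380.0, 209.2], [0.0, 0.0, 1.0]] [[0.992, 0.07, -0.103, 470.286], [-0.124, 0.525, -0.842, -733.07], [-0.005, 0.848, 0.529, 625.556], [0.0, 0.0, 0.0, 1.0]] ['image', 'mtx', 'extrinsics']
```

View pics/top0.png

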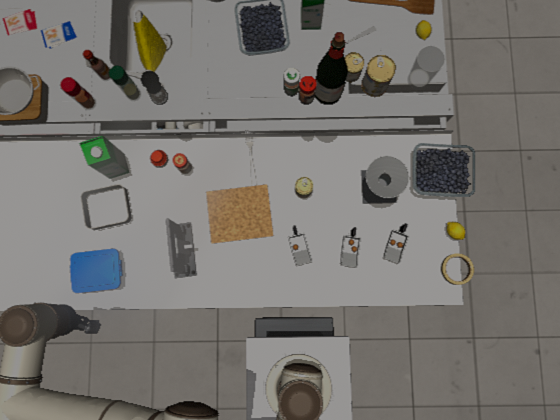

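View pics/side0.png

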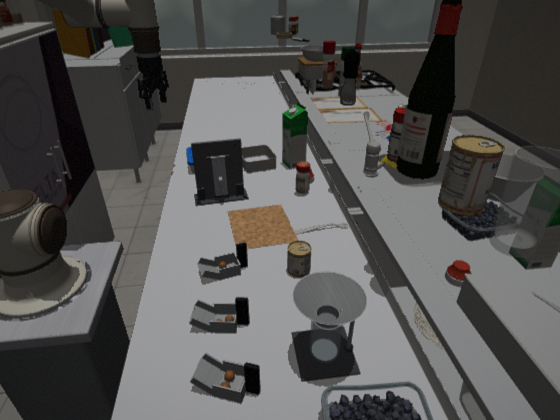

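The top view shows the rack at about (180,250), the mat at (240,213), three scoops at (300,247), (350,250) and (397,245) with their lips toward the robot, the funnel at (386,178) and the tin at (304,187). The side view confirms that the tablet's back, with leg and tab, faces -y.

```bash
cat > h.py <<'E'
from bench import *
import cv2, numpy as np
from scipy.spatial.transform import Rotation as R
def shot(n,save=None):
    d=get_image(n)
    if save: cv2.imwrite(f"pics/{save}.png",d["image"][:,:,::-1])
    np.savez(f"{save or 'last'}.npz",**d); return d
def load(s): return dict(np.load(f"{s}.npz"))
def ray(d,px):
    u=np.linalg.inv(d["mtx"])@np.array([px[0],px[1],1.]); E=d["extrinsics"]
    return E[:3,3],E[:3,:3]@np.array([u[0],-u[1],-u[2]])
def onz(d,px,z):
    o,v=ray(d,px); return o+v*(z-o[2])/v[2]
def proj(d,p):
    E=d["extrinsics"]; c=E[:3,:3].T@(np.asarray(p,float)-E[:3,3]); q=d["mtx"]@np.array([c[0],-c[1],-c[2]]); return q[:2]/q[2]
def tri(ds,pxs):
    A=np.zeros((3,3));b=np.zeros(3)
    for d,p in zip(ds,pxs):
        o,v=ray(d,p); v=v/np.linalg.norm(v); M=np.eye(3)-np.outer(v,v); A+=M;b+=M@o
    return np.linalg.solve(A,b)
def pose(s=None):
    s=s or read_state(); return s["position"],R.from_quat(s["ee_rot"])
def axes(z,y):  # rotation with tool z, jaw axis y
    z=np.array(z,float);z/=np.linalg.norm(z);y=np.array(y,float);y-=z*(y@z);y/=np.linalg.norm(y)
    return R.from_matrix(np.c_[np.cross(y,z),y,z])
def go(p0,R0,p1,R1,N=None):
    rv=(R0.inv()*R1).as_rotvec(); t=R0.inv().apply(np.array(p1)-p0)
    n=N or max(1,int(np.ceil(max(np.degrees(np.linalg.norm(rv))/8,np.linalg.norm(t)/45))))
    S=sum(R.from_rotvec(rv*k/n).as_matrix() for k in range(n))
    d=np.linalg.solve(S,t)/10
    print(n,"rows of",np.round(d,2).tolist(),np.round(np.degrees(rv)/n,2).tolist())
E
python3 - <<'E'
from h import *
d=shot("top","t1"); im=d["image"]; hsv=cv2.cvtColor(im,cv2.COLOR_RGB2HSV)
m=cv2.inRange(hsv,(8,90,90),(22,255,255)); m[:180]=0;m[250:]=0;m[:,:195]=0;m[:,285:]=0
m=cv2.morphologyEx(m,cv2.MORPH_CLOSE,np.ones((5,5)))
c=max(cv2.findContours(m,0,2)[0],key=cv2.contourArea); bx=cv2.boxPoints(cv2.minAreaRect(c))
P=np.array([onz(d,b,3) for b in bx]);print("mat",P.round(1).tolist(),P.mean(0).round(1))
for n,p,z in [("rackTL",(168,219),0),("rackbr",(197,275),0),("rackbl",(176,277),0),("s1grip",(296,230),70),("s2grip",(353,232),70),("s3grip",(404,228),70),("s1lip",(304,264),28),("s2lip",(347,267),28),("s3lip",(391,262),28),("rim",(386,178),152),("tin",(304,183),72),("jar",(180,160),106),("jar2",(158,158),106)]:
    print(n,onz(d,p,z).round(0))
v=cv2.resize(im[200:300,150:420],None,fx=2.9,fy=2.9,interpolation=2); cv2.imwrite("pics/t1c.png",v[:,:,::-1])
d=shot("wrist","w0"); print(np.round(d["extrinsics"],2).tolist(),d["mtx"].round(1).tolist())
E
```

```text
mat [[610.9, 288.3, 3.0], [631.6, 89.3, 3.0], [464.3, 71.5, 3.0], [444.0, 267.2, 3.0]] [537.7 179.    3. ]
rackTL [523. 407.   0.]
rackbr [343. 312.   0.]
rackbl [338. 378.   0.]
s1grip [474.  -2.  70.]
s2grip [ 465. -176.   70.]
s3grip [ 475. -331.   70.]
s1lip [372. -25.  28.]
s2lip [ 361. -158.   28.]
s3lip [ 374. -295.   28.]
rim [ 614. -268.  152.]
tin [619. -29.  72.]
jar [690. 351. 106.]
jar2 [698. 419. 106.]
[[-0.37, 0.89, 0.27, 297.9], [-0.93, -0.35, -0.1, 554.03], [0.0, -0.29, 0.96, 374.08], [0.0, 0.0, 0.0, 1.0]] [[344.8, 0.0, 279.7], [0.0, 344.8, 208.6], [0.0, 0.0, 1.0]]
```

View pics/t1c.png

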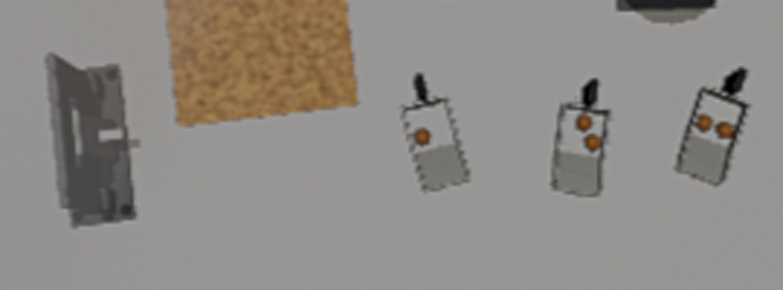

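Run:
```python
from h import *
d=load("t1")
for n,p,z in [("topA",(167,219),198),("topB",(175,277.6),198),("baseA",(191.4,222.4),0),("baseB",(196.6,275.2),0),("tabtip",(197,249.3),80),("tabtip60",(197,249.3),60)]: print(n,onz(d,p,z).round(1))
tab=np.array([433,322,85.])
ty=np.array([.995,.1,0]);tx=np.array([.1,-.995,0])
t=np.radians(40)
z=-tx*np.sin(t)-np.array([0,0,1])*np.cos(t)
R1=axes(z,-ty); p1=tab-z*150
p0,R0=pose(); print(p1.round(1)); go(p0,R0,p1,R1)
```

```text
topA [495.7 365.9 198. ]
topB [331.1 339.8 198. ]
baseA [510.7 331.9   0. ]
baseB [342.7 312.8   0. ]
tabtip [418.  299.3  80. ]
tabtip60 [419.5 302.6  60. ]
[442.6 226.1 199.9]
10 rows of [4.18, 0.72, -1.31] [2.19, -3.59, 6.01]
```

Run:
```python
from h import *
tab=np.array([420,315,80.])
ty=np.array([.99,.11,0]);tx=np.array([.11,-.99,0])
t=np.radians(40)
z=-tx*np.sin(t)-np.array([0,0,1])*np.cos(t)
R1=axes(z,-ty); p1=tab-z*160
p0,R0=pose(); pa=p0+[0,0,180]; pb=p1+[0,0,180]
print(p1.round(1)); go(p0,R0,pa,R0); go(pa,R0,pb,R1); go(pb,R1,p1,R1)
```

```text
[431.3 213.2 202.6]
5 rows of [0.0, 0.0, -3.6] [0.0, 0.0, 0.0]
10 rows of [4.19, 0.91, -1.35] [2.17, -3.59, 5.95]
4 rows of [2.89, 0.0, 3.45] [0.0, 0.0, 0.0]
```

servo_tool --pt "1 0 0 -3.6 0 0 0" --pt "1 0 0 -3.6 0 0 0" --pt "1 0 0 -3.6 0 0 0" --pt "1 0 0 -3.6 0 0 0" --pt "1 0 0 -3.6 0 0 0"

```text
clock: 0.7
position: [228.7, 581.2, 391.1]
ee_rot: [0.982, -0.186, -0.0, 0.0]
contact_force: [-0.1, 0.8, 0.1]
gripper_width: 85.6
```

servo_tool --pt "1 4.19 0.91 -1.35 2.17 -3.59 5.95" --pt "1 4.19 0.91 -1.35 2.17 -3.59 5.95" --pt "1 4.19 0.91 -1.35 2.17 -3.59 5.95" --pt "1 4.19 0.91 -1.35 2.17 -3.59 5.95" --pt "1 4.19 0.91 -1.35 2.17 -3.59 5.95" --pt "1 4.19 0.91 -1.35 2.17 -3.59 5.95" --pt "1 4.19 0.91 -1.35 2.17 -3.59 5.95" --pt "1 4.19 0.91 -1.35 2.17 -3.59 5.95" --pt "1 4.19 0.91 -1.35 2.17 -3.59 5.95" --pt "1 4.19 0.91 -1.35 2.17 -3.59 5.95"

```text
clock: 1.7
position: [431.9, 211.7, 382.8]
ee_rot: [0.699, -0.628, -0.255, -0.23]
contact_force: [1.2, -0.2, 0.5]
gripper_width: 85.6
```

servo_tool --pt "0.5 2.89 0 3.45 0 0 0" --pt "0.5 2.89 0 3.45 0 0 0" --pt "0.5 2.89 0 3.45 0 0 0" --pt "0.5 2.89 0 3.45 0 0 0" --pt "0.5 0 0 0 0 0 0" --pt "0.5 0 0 0 0 0 0" --pt "0.5 0 0 0 0 0 0"

```text
clock: 2.4
position: [433.3, 214.0, 205.6]
ee_rot: [0.701, -0.626, -0.253, -0.23]
contact_force: [0.1, 0.2, 0.9]
gripper_width: 42.8
```

Run:
```python
from h import *
d=shot("wrist","w1"); s=read_state(); print(s["position"].round(1),s["joints"].round(2),R.from_quat(s["ee_rot"]).as_matrix().round(2).tolist())
```

```text
[433.2 214.1 205.7] [ 0.28  0.17 -0.23 -0.76 -1.16  0.15] [[0.09, -0.99, -0.07], [-0.76, -0.11, 0.64], [-0.64, -0.01, -0.77]]
```

View pics/w1.png

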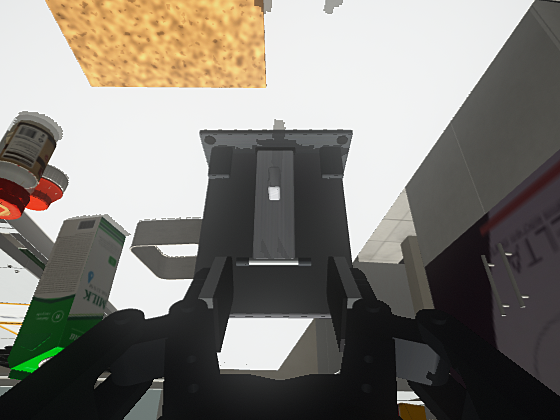

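The tablet back fills the image centre, with the leg from (273,260) to (279,125). The pull tab is at about (274,185) with its bright end face near (274,193), and the rack base corners are at (200,130) and (352,130).

Run:
```python
from h import *
d=load("w1");t=load("t1"); print(d["extrinsics"][:3,3].round(0))
A=onz(d,(200,130),8);B=onz(d,(352,130),8);print(A,B,np.linalg.norm(A-B))
C=onz(d,(205,316),198);D=onz(d,(345,316),198);print(C,D)
print("hinge",onz(d,(273.5,261),148))
print("top edge t1", onz(t,(167,219),198),onz(t,(175,277.6),198))
for z in (60,75,90): print("tab",z,onz(d,(274,193),z), onz(t,(197,249.3),z))
s=shot("side"); 
g=cv2.resize(s["image"][120:220,170:270],None,fx=6,fy=6,interpolation=2)
w=cv2.resize(d["image"][100:220,190:370],None,fx=4,fy=4,interpolation=2)
g=cv2.resize(g,(480,480)); cv2.imwrite("pics/c2.png",np.hstack([g[:,:330],w[:,:470] if 0 else cv2.resize(w,(470,313)).repeat(1,0) if 0 else np.pad(w,((0,0),(0,0),(0,0)))[:480,100:570]])[:,:,::-1])
```

```text
[451.  52. 285.]
[509.55902863 328.38828819   8.        ] [345.2920293  309.02311075   8.        ] 165.40452582933696
[483.25910848 364.78861762 198.        ] [361.16785657 348.36566216 198.        ]
hinge [424.58636965 351.22518798 148.        ]
top edge t1 [495.72322454 365.94131734 198.        ] [331.05168502 339.77400226 198.        ]
tab 60 [424.25947036 363.62298858  60.        ] [419.53301257 302.63555815  60.        ]
tab 75 [426.05802351 342.84955385  75.        ] [418.3642162  300.12667685  75.        ]
tab 90 [427.85657666 322.07611911  90.        ] [417.19541982 297.61779554  90.        ]
```

View pics/c2.png

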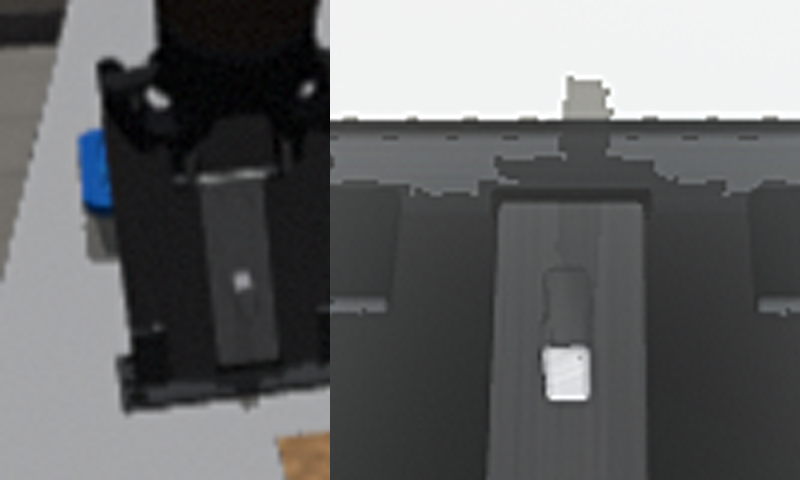

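Run:
```python
from h import *
d=load("w1"); s=load("last")
print(onz(d,(274.2,186.3),86),onz(d,(273.5,167),60),"inner top",onz(d,(274.2,200.5),86), "leg bottom", onz(d,(275,150.3),16))
# side: white top face ~ panel (243,281) ; crop 6x then scaled 600->480 => 4.8
px=(170+243/4.8,120+281/4.8); print(px,tri([d,s],[(274.2,193.3),px]), "leg bottom", onz(s,(170+247/4.8,120+362/4.8),16))
```

```text
[428.25567106 316.65303212  86.        ] [429.11172052 319.14843559  60.        ] inner top [425.90515836 340.58260102  86.        ] leg bottom [425.90346286 342.11803977  16.        ]
(220.625, 178.54166666666669) [426.44284342 335.43620693  80.72217399] leg bottom [423.75579894 343.05981645  16.        ]
```

Run:
```python
from h import *
tx=np.array([.117,-.993,0]);ty=np.array([.993,.117,0]);up=np.array([0,0,1.])
t=np.radians(40); z=-tx*np.sin(t)-up*np.cos(t); R1=axes(z,-ty)
tab=np.array([427,329,73.]); g=tab+10*tx+8*up; p1=g+8*z
p0,R0=pose(); go(p0,R0,p1-40*z,R1); go(p1-40*z,R1,p1,R1,3)
# swing
O=tab-27*tx-[0,0,65]; h=O+9*tx+[0,0,140]; a=np.radians(38.7)
# foot swings toward tx: rotation axis taking -up -> tx
ax=np.cross(-up,tx); Q=R.from_rotvec(ax*a); p2=h+Q.apply(p1-h); print(p1,p2,h); go(p1,R1,p2,Q*R1,10)
```

```text
3 rows of [-0.01, -0.22, 4.36] [-0.16, 0.01, -0.01]
3 rows of [0.0, 0.0, 1.33] [0.0, 0.0, 0.0]
[427.5683508  324.17630477  74.87164446] [432.33098977 283.75493297 105.21251976] [424.894 346.874 148.   ]
10 rows of [0.26, -0.0, -0.44] [0.0, 3.87, -0.0]
```

servo_tool --pt "0.5 0 -0.22 4.36 0 0 0" --pt "0.5 0 -0.22 4.36 0 0 0" --pt "0.5 0 -0.22 4.36 0 0 0" --pt "0.5 0 0 1.33 0 0 0" --pt "0.5 0 0 1.33 0 0 0" --pt "0.5 0 0 1.33 0 0 0" --pt "0.5 0 0 0 0 0 0" --pt "0.5 0 0 0 0 0 0"

```text
clock: 3.3
position: [426.9, 323.3, 72.9]
ee_rot: [0.701, -0.626, -0.254, -0.229]
contact_force: [0.2, 0.6, 0.6]
gripper_width: 43.0
```

servo_tool --pt "0 0 0 0 0 0 0" --pt "0 0 0 0 0 0 0" --pt "0 0 0 0 0 0 0" --pt "0 0 0 0 0 0 0" --pt "0 0 0 0 0 0 0" --pt "0 0 0 0 0 0 0" --pt "0 0 0 0 0 0 0"

```text
clock: 4.0
position: [426.2, 323.4, 72.1]
ee_rot: [0.7, -0.626, -0.255, -0.228]
contact_force: [-0.6, 0.7, 0.2]
gripper_width: -0.1
```

Run:
```python
from h import *
d=shot("wrist","w2"); s=read_state(); print(s["position"].round(1),s["gripper_width"],s["contact_force"].round(1))
```

```text
[426.2 323.4  72.1] -0.02251562992727689 [-0.8 -0.3 -0.9]
```

View pics/w2.png

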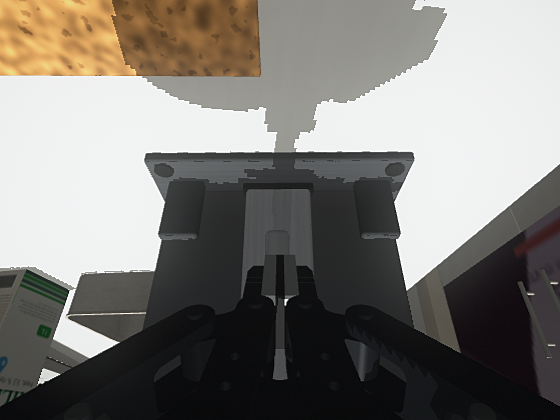

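The fingers closed short of the tab. They are shut at row 265 and below, while the tab shows at (277,231) to (277,255), so it lies deeper.

Run:
```python
from h import *
a=load("w1");b=load("w2"); p,Q=pose(); z=Q.as_matrix()[:,2]
for k in (-8,0,11): print(k,p+k*z,proj(b,p+k*z))
print(tri([a,b],[(273.5,167),(277.5,231)]))
for q in [(428.5,318,86),(428.5,318,60),(427,341,86),(427,341,60)]: print(q,proj(a,q),proj(b,q))
w=cv2.resize(b["image"][170:310,220:340],None,fx=5,fy=5,interpolation=2); w=np.clip(w.astype(float)*1.8,0,255).astype(np.uint8)
cv2.imwrite("pics/c3.png",w[:600,:,::-1])
```

```text
-8 [426.76047116 318.31483405  78.19283925] [280.41961627 258.67991121]
0 [426.19515521 323.42461566  72.06335724] [280.39720762 252.08914018]
11 [425.41784578 330.45056537  63.63531946] [280.36934536 243.8943692 ]
[429.38652997 311.35222631  66.4961812 ]
(428.5, 318, 86) [273.8104905 187.11705  ] [276.92537621 272.99819096]
(428.5, 318, 60) [274.21667375 166.31058906] [277.20019656 226.55958483]
(427, 341, 86) [273.08984109 200.65735024] [275.268531   289.64436945]
(427, 341, 60) [273.50264142 180.42185345] [275.63446372 246.48696047]
```

View pics/c3.png

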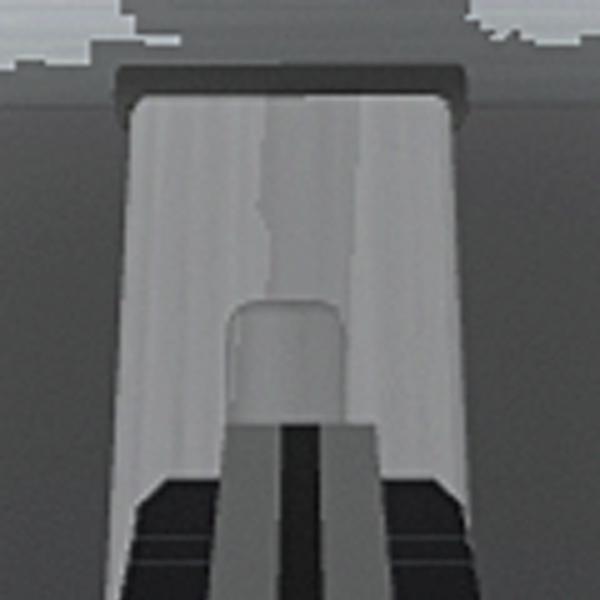

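Run:
```python
from h import *
a=load("w1");b=load("w2"); p,Q=pose(); M=Q.as_matrix(); z=M[:,2];x=M[:,0]
def depth(d,p): return -(d["extrinsics"][:3,:3].T@(np.array(p)-d["extrinsics"][:3,3]))[2]
print("cam in tool",M.T@(b["extrinsics"][:3,3]-p), (M.T@b["extrinsics"][:3,:3]).round(3).tolist())
for k in (-8,0,11):
  for j in (-11,0,11): q=p+k*z+j*x; print(k,j,q.round(0),proj(b,q).round(0),depth(b,q).round(0))
print("legbot depth",depth(b,(426,343.5,16)))
def atdepth(d,px,D): o,v=ray(d,px); f=-(d["extrinsics"][:3,:3].T@v)[2]; return o+v*D/f
print("tab lower",atdepth(b,(277,231),180),"w1 tab", atdepth(a,(274,176),344.8*12/11.5))
print("leg low", atdepth(b,(279,189),219))
```

```text
cam in tool [  73.65018787   -0.26537069 -165.18568154] [[-0.0, 0.957, 0.29], [1.0, -0.0, 0.001], [0.001, 0.29, -0.957]]
-8 -11 [426. 327.  85.] [280. 279.] 175.0
-8 0 [427. 318.  78.] [280. 259.] 172.0
-8 11 [428. 310.  71.] [280. 238.] 169.0
0 -11 [425. 332.  79.] [280. 271.] 183.0
0 0 [426. 323.  72.] [280. 252.] 179.0
0 11 [427. 315.  65.] [280. 232.] 176.0
11 -11 [424. 339.  71.] [280. 262.] 193.0
11 0 [425. 330.  64.] [280. 244.] 190.0
11 11 [426. 322.  57.] [280. 225.] 187.0
legbot depth 226.83505544281508
tab lower [428.57691284 318.14064358  62.60196624] w1 tab [427.15406723 334.08154224  59.52541067]
leg low [425.51824812 337.35379888  21.05455269]
```

Run:
```python
from h import *
s=shot("side","s3"); p,Q=pose(); M=Q.as_matrix(); z=M[:,2];x=M[:,0]
im=cv2.resize(s["image"][100:220,140:300],None,fx=5,fy=5,interpolation=2); im=np.clip(im.astype(float)*2,0,255).astype(np.uint8)
for k,j,c in [(11,0,(255,0,0)),(11,11,(0,255,0)),(-28,11,(0,0,255)),(0,0,(255,255,0))]:
    q=proj(s,p+k*z+j*x); print(k,j,q); u=((q-[140,100])*5).astype(int); cv2.circle(im,tuple(int(v) for v in u),4,c,-1)
cv2.imwrite("pics/s3c.png",im[:,:,::-1])
```

```text
11 0 [220.76835886 184.15804839]
11 11 [221.26158763 187.40088522]
-28 11 [221.38921334 182.58349567]
0 0 [220.79914516 182.80488896]
```

View pics/s3c.png

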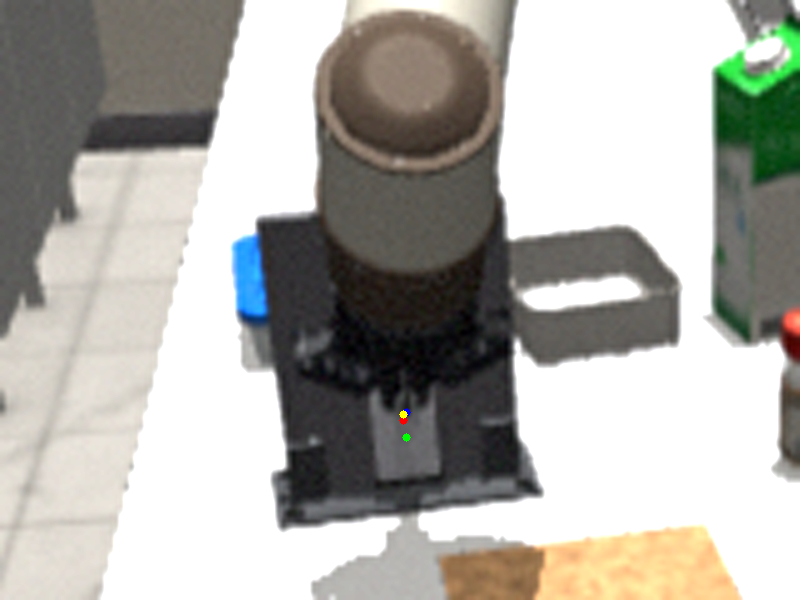

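Run:
```python
from h import *
s=load("s3");b=load("w2");p,Q=pose(); M=Q.as_matrix()
for r in (179.5,180.5,181.5):
    q=tri([b,s],[(280.2,255),(220.6,r)]); print(q, M.T@(q-p))
```

```text
[423.10977131 367.32588224  56.82029692] [-23.88731083  -1.77177642  39.93841916]
[423.79755681 356.16345078  60.59252022] [-17.75360634  -1.22087285  29.86981607]
[424.67311327 342.61131856  65.59196053] [-10.57298341  -0.59264359  17.32129933]
```

Run:
```python
from h import *
a=load("w1");c=load("w0")
f=lambda i,y,x:np.clip(cv2.resize(i[y:y+110,x:x+200],None,fx=4,fy=2.7*1,interpolation=2).astype(float)*2,0,255).astype(np.uint8)
f1=np.clip(cv2.resize(a["image"][230:330,180:380],None,fx=4,fy=3,interpolation=2).astype(float)*2,0,255)
f0=np.clip(cv2.resize(c["image"][230:330,130:430],(800,300),interpolation=2).astype(float)*1.2,0,255)
cv2.imwrite("pics/c4.png",np.vstack([f1,f0]).astype(np.uint8)[:,:,::-1])
```

```text
(no output)
```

View pics/c4.png

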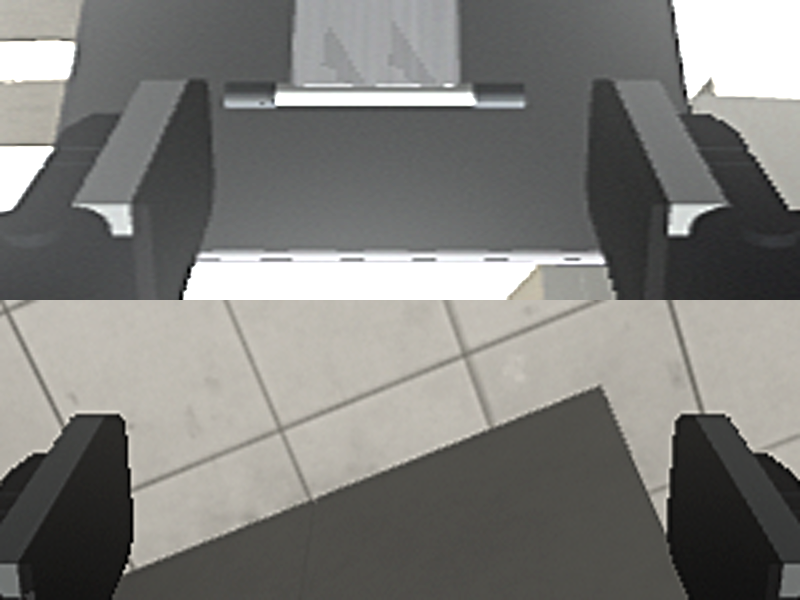

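The pad tips appear at a depth of about 154 mm, i.e. about 20 mm behind the reported TCP instead of 11 mm ahead. By the cameras the real fingertips are about 30 mm shorter than reported. I'll advance gently and watch the force.

servo_tool --pt "0.5 0 0 0 0 0 0" --pt "0.5 0 0 0 0 0 0" --pt "0.5 0 0 0 0 0 0" --pt "0.5 0 0 0 0 0 0" --pt "0.5 0 0 0.4 0 0 0" --pt "0.5 0 0 0.4 0 0 0" --pt "0.5 0 0 0.4 0 0 0" --pt "0.5 0 0 0 0 0 0"

```text
clock: 4.9
position: [425.0, 331.3, 62.2]
ee_rot: [0.7, -0.627, -0.255, -0.228]
contact_force: [0.6, 0.3, -0.1]
gripper_width: 42.4
```

servo_tool --pt "0.5 0 0 0.4 0 0 0" --pt "0.5 0 0 0.4 0 0 0" --pt "0.5 0 0 0 0 0 0"

```text
clock: 5.2
position: [424.5, 336.4, 56.3]
ee_rot: [0.7, -0.627, -0.255, -0.228]
contact_force: [0.6, 0.2, -0.9]
gripper_width: 42.9
```

servo_tool --pt "0 0 0 0 0 0 0" --pt "0 0 0 0 0 0 0" --pt "0 0 0 0 0 0 0" --pt "0 0 0 0 0 0 0" --pt "0 0 0 0 0 0 0" --pt "0 0 0 0 0 0 0"

```text
clock: 5.8
position: [425.1, 336.2, 57.0]
ee_rot: [0.7, -0.626, -0.254, -0.229]
contact_force: [0.7, -0.6, 0.9]
gripper_width: 9.9
```

Run:
```python
from h import *
s=shot("side","s4"); d=shot("wrist","w4"); st=read_state(); print(st["position"],st["gripper_width"])
p,Q=pose(); M=Q.as_matrix()
w=np.clip(cv2.resize(d["image"][170:310,200:360],None,fx=3,fy=3,interpolation=2).astype(float)*1.8,0,255)
g=np.clip(cv2.resize(s["image"][140:220,190:260],None,fx=4.5,fy=5.25,interpolation=2).astype(float)*2,0,255)
cv2.imwrite("pics/c5.png",np.hstack([w,g]).astype(np.uint8)[:,:,::-1])
```

```text
[425.13097835 336.24606457  56.98985284] 10.243461394040331
```

View pics/c5.png

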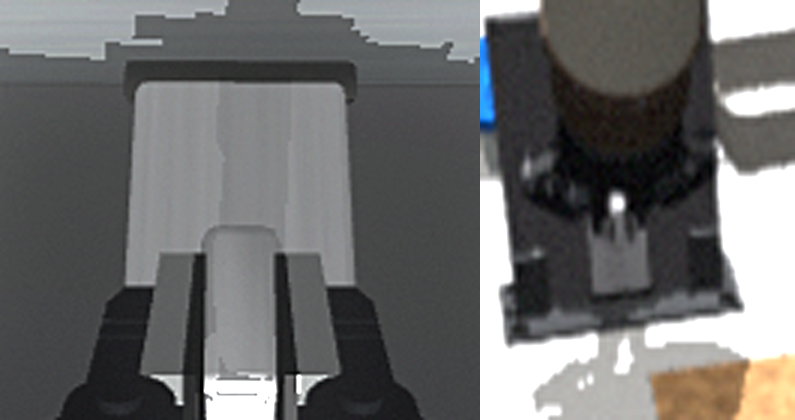

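The pads now hold the tab on both sides (width 10), so the working tool offset is about -30 mm along tool z. Next I swing the leg about its hinge.

Run:
```python
from h import *
up=np.array([0,0,1.]);tx=np.array([.117,-.993,0])
h=np.array([424.9,346.9,148.]); p,Q=pose(); a=np.radians(38.7); q=R.from_rotvec(np.cross(-up,tx)*a)
go(p,Q,h+q.apply(p-h),q*Q,12); print(h+q.apply(p-h))
```

```text
12 rows of [0.34, -0.0, -0.38] [0.01, 3.22, -0.02]
[431.51633915 282.0523613   83.59957773]
```

servo_tool --pt "0 0.34 0 -0.38 0 3.22 0" --pt "0 0.34 0 -0.38 0 3.22 0" --pt "0 0.34 0 -0.38 0 3.22 0" --pt "0 0.34 0 -0.38 0 3.22 0" --pt "0 0.34 0 -0.38 0 3.22 0" --pt "0 0.34 0 -0.38 0 3.22 0" --pt "0 0.34 0 -0.38 0 3.22 0" --pt "0 0.34 0 -0.38 0 3.22 0" --pt "0 0.34 0 -0.38 0 3.22 0" --pt "0 0.34 0 -0.38 0 3.22 0"

```text
clock: 6.9
position: [430.1, 290.5, 77.2]
ee_rot: [0.744, -0.665, -0.05, -0.046]
contact_force: [-2.2, 0.7, 3.7]
gripper_width: 10.1
```

servo_tool --pt "0 0.34 0 -0.38 0 3.22 0" --pt "0 0.34 0 -0.38 0 3.22 0" --pt "0 0 0 0 0 0 0"

```text
clock: 7.2
position: [431.1, 285.9, 82.8]
ee_rot: [0.746, -0.666, -0.009, -0.011]
contact_force: [0.6, 6.3, -4.6]
gripper_width: 10.0
```

Run:
```python
from h import *
s=shot("side","s5"); d=shot("wrist","w5"); st=read_state(); print(st["position"],st["gripper_width"],st["contact_force"],st["joints"].round(2))
g=cv2.resize(s["image"][110:220,160:290],None,fx=3.2,fy=3.2,interpolation=2); w=cv2.resize(d["image"],(469,352))
w=np.clip(w.astype(float)*1.5,0,255)
cv2.imwrite("pics/c6.png",np.hstack([w[:,70:454],np.clip(g[:352].astype(float)*1.8,0,255)]).astype(np.uint8)[:,:,::-1])
```

```text
[431.1286056  285.69312402  82.68243537] 10.409156382758573 [-0.4228379   7.78461484 -3.79648199] [ 0.89  0.33 -0.43 -0.03 -0.79 -0.76]
```

View pics/c6.png

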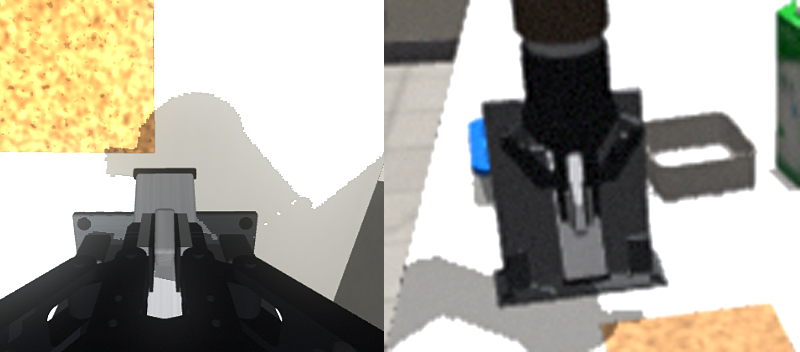

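The side crop shows the leg swung out and held in the fingers. The 8 N reaction and the arm lagging its target say the hinge stop is reached.

Run:
```python
from h import *
up=np.array([0,0,1.]);tx=np.array([.117,-.993,0]);ty=np.array([.993,.117,0])
p,Q=pose(); pa=p+[0,-15,220]; R1=axes(-up,-tx); print(R1.as_matrix().round(2).tolist())
pb=np.array([424,356,250.])
go(p,Q,pa,Q); go(pa,Q,pb+[0,0,50],R1); go(pb+[0,0,50],R1,pb,R1)
```

```text
[[-0.99, -0.12, -0.0], [-0.12, 0.99, 0.0], [0.0, 0.0, -1.0]]
5 rows of [0.17, 0.02, -4.41] [0.0, 0.0, 0.0]
12 rows of [-0.61, 0.5, 0.03] [0.09, 0.12, 7.47]
2 rows of [0.0, 0.0, 2.5] [0.0, 0.0, 0.0]
```

servo_tool --pt "0.4 0 0 0 0 0 0" --pt "0.4 0 0 0 0 0 0" --pt "0.4 0 0 0 0 0 0" --pt "0.4 0 0 0 0 0 0" --pt "0.4 0 0 0 0 0 0" --pt "0.4 0 0 -2 0 0 0" --pt "0.4 0 0 -2 0 0 0" --pt "0.4 0.3 0 -4.5 0 0 0" --pt "0.4 0.3 0 -4.5 0 0 0" --pt "0.4 0.3 0 -4.5 0 0 0" --pt "0.4 0 0 -4.5 0 0 0"

```text
clock: 8.4
position: [431.8, 267.5, 304.8]
ee_rot: [0.745, -0.667, -0.008, -0.008]
contact_force: [1.4, 1.1, 0.1]
gripper_width: 34.0
```

servo_tool --pt "0.6 -0.61 0.5 0.03 0.09 0.12 7.47" --pt "0.6 -0.61 0.5 0.03 0.09 0.12 7.47" --pt "0.6 -0.61 0.5 0.03 0.09 0.12 7.47" --pt "0.6 -0.61 0.5 0.03 0.09 0.12 7.47" --pt "0.6 -0.61 0.5 0.03 0.09 0.12 7.47" --pt "0.6 -0.61 0.5 0.03 0.09 0.12 7.47" --pt "0.6 -0.61 0.5 0.03 0.09 0.12 7.47" --pt "0.6 -0.61 0.5 0.03 0.09 0.12 7.47" --pt "0.6 -0.61 0.5 0.03 0.09 0.12 7.47" --pt "0.6 -0.61 0.5 0.03 0.09 0.12 7.47" --pt "0.6 -0.61 0.5 0.03 0.09 0.12 7.47" --pt "0.6 -0.61 0.5 0.03 0.09 0.12 7.47"

```text
clock: 9.6
position: [425.3, 353.5, 299.9]
ee_rot: [-0.056, 0.998, -0.002, -0.002]
contact_force: [0.5, -0.4, 0.4]
gripper_width: 51.6
```

servo_tool --pt "0.6 0 0 2.5 0 0 0" --pt "0.6 0 0 2.5 0 0 0" --pt "0.6 0 0 0 0 0 0" --pt "0.6 0 0 0 0 0 0"

```text
clock: 10.0
position: [425.5, 353.1, 250.4]
ee_rot: [-0.059, 0.998, -0.003, -0.001]
contact_force: [0.4, -0.0, 1.4]
gripper_width: 50.8
```

Run:
```python
from h import *
d=shot("wrist","w6"); st=read_state(); print(st["position"],st["gripper_width"],st["contact_force"],st["joints"].round(2))
```

```text
[425.80550671 353.56287243 251.30881133] 51.236205880342105 [0.06886048 0.20189657 0.28066211] [ 0.99  0.24 -0.1   0.   -1.24 -2.44]
```

View pics/w6.png

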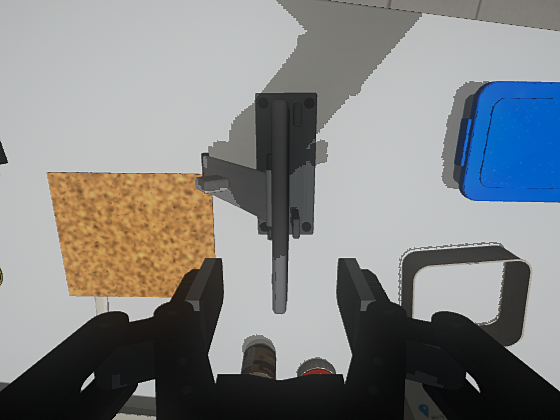

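The view from above shows the tablet's top edge from (279,100) to (279,313) between the open fingers, and the leg out to the left. The mat's corners are at (48,172), (213,173), (215,296) and (68,296).

Run:
```python
from h import *
d=load("w6"); p,Q=pose()
A=onz(d,(281,100),198);B=onz(d,(280,313),198); print(A,B,np.linalg.norm(A-B),(A+B)/2)
hsv=cv2.cvtColor(d["image"],cv2.COLOR_RGB2HSV); m=cv2.inRange(hsv,(8,80,60),(25,255,255)); m[:,225:]=0;m[:150]=0;m[305:]=0
c=max(cv2.findContours(cv2.morphologyEx(m,cv2.MORPH_CLOSE,np.ones((7,7))),0,2)[0],key=cv2.contourArea)
ap=cv2.approxPolyDP(cv2.convexHull(c),6,True)[:,0]; 
for q in ap: print(q,onz(d,q,3).round(1))
im=d["image"].mean(2)
for r in (120,200,250,290,305): print(r,im[r,268:294].astype(int))
```

```text
[349.91942865 344.20043989 198.        ] [496.49172778 360.85272534 198.        ] 147.51521101477366 [423.20557821 352.52658262 198.        ]
[ 47 173] [465.   70.4   3. ]
[202 174] [443.9 258.2   3. ]
[211 194] [467.7 270.5   3. ]
[214 257] [552.2 279.5   3. ]
[172 296] [616.7 226.4   3. ]
[ 70 295] [631.8  88.6   3. ]
120 [47 47 47 43 50 52 53 55 56 57 58 58 58 59 59 55 53 52 43 34 27 29 46 45
 44 30]
200 [80 85 90 59 43 49 52 55 57 57 57 58 57 59 57 56 54 52 38 31 25 57 77 77
 77 76]
250 [195 194 198 214  78  50  60  64  67  67  68  67  68  69  67  66  65  60
  50  29 143 201 198 195 194 194]
290 [195 195 198 209 129  81  88  98 108 111 111 110 111 111 109 104  99  78
  46  87 200 200 196 196 196 195]
305 [195 195 197 207 128  77  87  98 108 109 109 109 108 110 108 102  96  64
 147 201 199 196 195 195 196 195]
```

servo_tool --pt "0.6 0.1 0 3 0 0 0" --pt "0.6 0.1 0 3 0 0 0" --pt "0.6 0 0 2.5 0 0 0" --pt "0.6 0 0 2.2 0 0 0" --pt "0.6 0 0 0 0 0 0" --pt "0 0 0 0 0 0 0" --pt "0 0 0 0 0 0 0" --pt "0 0 0 0 0 0 0" --pt "0 0 0 0 0 0 0" --pt "0 0 0 0 0 0 0" --pt "0 0 0 0 0 0 0" --pt "0 0 0 0 0 0 0"

```text
clock: 11.25
position: [423.8, 354.5, 145.0]
ee_rot: [-0.059, 0.998, -0.0, 0.0]
contact_force: [-1.8, 2.9, 5.2]
gripper_width: 9.2
```

servo_tool --pt "0 0 0 -0.5 0 0 0" --pt "0 0 0 -1 0 0 0" --pt "0 0 0 -1.5 0 0 0" --pt "0 0 0 -2 0 0 0" --pt "0 0 0 -2 0 0 0" --pt "0 0 0 -2 0 0 0" --pt "0 0 0 -2 0 0 0" --pt "0 0 0 -1 0 0 0" --pt "0 0 0 0 0 0 0" --pt "0 0 0 0 0 0 0"

```text
clock: 12.25
position: [422.4, 352.1, 261.4]
ee_rot: [-0.058, 0.998, -0.004, -0.003]
contact_force: [0.1, 0.1, -3.5]
gripper_width: 9.3
```

Run:
```python
from h import *
d=shot("wrist","w7"); s=shot("side","s7"); st=read_state(); print(st["position"],st["gripper_width"],st["contact_force"],st["joints"].round(2),R.from_quat(st["ee_rot"]).as_matrix().round(3).tolist())
w=cv2.resize(d["image"],(470,352)); g=cv2.resize(s["image"][60:220,150:300],None,fx=2.2,fy=2.2)
cv2.imwrite("pics/c7.png",np.hstack([w,np.clip(g.astype(float)*1.8,0,255)]).astype(np.uint8)[:,:,::-1])
```

```text
[422.49924264 352.23450479 261.23287125] 9.116743001608363 [-1.12704065 -0.09817936 -3.336648  ] [ 0.99  0.23 -0.09 -0.   -1.27 -2.44] [[-0.993, -0.117, -0.005], [-0.117, 0.993, -0.008], [0.006, -0.007, -1.0]]
```

View pics/c7.png

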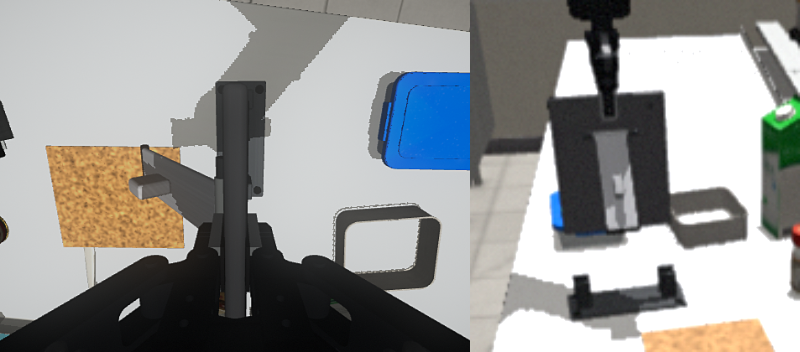

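The tablet is out of the rack, gripped upright with the leg out. I'll now work out the placing on the mat.

```bash
cat >> h.py <<'E'
up=np.array([0,0,1.]); yw=np.radians(6.2); mx=np.array([np.cos(yw),np.sin(yw),0]); my=np.array([-np.sin(yw),np.cos(yw),0]); mc=np.array([537.9,179,0])
def place(c=-47.,th=0.394,lift=0):
    tz=np.cos(th)*up+np.sin(th)*mx; C=mc+c*mx+up*(4.9+lift)
    return C+137*tz, axes(-tz,-np.cross(-tz,my))
E
python3 - <<'E'
from h import *
p,Q=pose(); p1,R1=place(lift=60); M=R1.as_matrix(); print(M.round(2).tolist(),p1, "tool x should be -my",-my)
p2,_=place()
mid=p1+[0,0,60]
go(p,Q,mid,R1); go(mid,R1,p1,R1,2); go(p1,R1,p2,R1,6)
E
```

```text
[[0.11, -0.92, -0.38], [-0.99, -0.1, -0.04], [-0.0, 0.38, -0.92]] [543.45953576 179.60395886 191.40318481] tool x should be -my [ 0.10799936 -0.99415096 -0.        ]
12 rows of [0.42, -1.9, -0.23] [-1.48, 1.42, -7.36]
2 rows of [0.0, -1.15, 2.77] [0.0, 0.0, 0.0]
6 rows of [0.0, -0.38, 0.92] [0.0, 0.0, 0.0]
```

servo_tool --pt "0 0.21 -0.95 -0.12 -0.74 0.71 -3.68" --pt "0 0.21 -0.95 -0.12 -0.74 0.71 -3.68" --pt "0 0.21 -0.95 -0.12 -0.74 0.71 -3.68" --pt "0 0.21 -0.95 -0.12 -0.74 0.71 -3.68" --pt "0 0.21 -0.95 -0.12 -0.74 0.71 -3.68" --pt "0 0.21 -0.95 -0.12 -0.74 0.71 -3.68" --pt "0 0.21 -0.95 -0.12 -0.74 0.71 -3.68" --pt "0 0.21 -0.95 -0.12 -0.74 0.71 -3.68" --pt "0 0.21 -0.95 -0.12 -0.74 0.71 -3.68" --pt "0 0.21 -0.95 -0.12 -0.74 0.71 -3.68" --pt "0 0.21 -0.95 -0.12 -0.74 0.71 -3.68" --pt "0 0.21 -0.95 -0.12 -0.74 0.71 -3.68"

```text
clock: 13.55
position: [452.4, 241.8, 268.4]
ee_rot: [-0.429, 0.897, 0.069, -0.08]
contact_force: [0.1, 0.3, -5.2]
gripper_width: 9.0
```

servo_tool --pt "0 0.21 -0.95 -0.12 -0.74 0.71 -3.68" --pt "0 0.21 -0.95 -0.12 -0.74 0.71 -3.68" --pt "0 0.21 -0.95 -0.12 -0.74 0.71 -3.68" --pt "0 0.21 -0.95 -0.12 -0.74 0.71 -3.68" --pt "0 0.21 -0.95 -0.12 -0.74 0.71 -3.68" --pt "0 0.21 -0.95 -0.12 -0.74 0.71 -3.68" --pt "0 0.21 -0.95 -0.12 -0.74 0.71 -3.68" --pt "0 0.21 -0.95 -0.12 -0.74 0.71 -3.68" --pt "0 0.21 -0.95 -0.12 -0.74 0.71 -3.68" --pt "0 0.21 -0.95 -0.12 -0.74 0.71 -3.68" --pt "0 0.21 -0.95 -0.12 -0.74 0.71 -3.68" --pt "0 0.21 -0.95 -0.12 -0.74 0.71 -3.68"

```text
clock: 14.75
position: [550.1, 183.9, 250.7]
ee_rot: [0.731, -0.654, -0.131, 0.145]
contact_force: [0.8, 0.1, -4.6]
gripper_width: 9.3
```

Run:
```python
from h import *
st=read_state(); print(st["position"],st["gripper_width"],st["contact_force"],st["joints"].round(2),R.from_quat(st["ee_rot"]).as_matrix().round(3).tolist())
p,Q=pose();p1,R1=place(lift=30);go(p,Q,p1,R1,6); p2,_=place(); go(p1,R1,p2,R1,6)
s=shot("side","s8");t=shot("top","t8")
g=np.clip(cv2.resize(s["image"][60:260,170:370],None,fx=2,fy=2,interpolation=2).astype(float)*1.8,0,255)
w=cv2.resize(t["image"][150:270,190:310],(400,400),interpolation=2)
cv2.imwrite("pics/c8.png",np.hstack([g,w]).astype(np.uint8)[:,:,::-1])
```

```text
[550.13618213 183.92744548 250.71874982] 9.293104538667308 [ 0.83760964  0.11983125 -4.57004442] [ 0.51  0.51  0.3  -0.15 -1.73 -0.4 ] [[0.11, -0.918, -0.38], [-0.994, -0.102, -0.04], [-0.002, 0.382, -0.924]]
6 rows of [0.06, -0.46, 1.42] [-0.02, 0.01, 0.02]
6 rows of [0.0, -0.19, 0.46] [0.0, 0.0, 0.0]
```

servo_tool --pt "0 0.06 -0.46 1.42 0 0 0" --pt "0 0.06 -0.46 1.42 0 0 0" --pt "0 0.06 -0.46 1.42 0 0 0" --pt "0 0.06 -0.46 1.42 0 0 0" --pt "0 0.06 -0.46 1.42 0 0 0" --pt "0 0.06 -0.46 1.42 0 0 0" --pt "0 0 -0.19 0.46 0 0 0" --pt "0 0 -0.19 0.46 0 0 0" --pt "0 0 -0.19 0.46 0 0 0" --pt "0 0 -0.19 0.46 0 0 0" --pt "0 0 0 0 0 0 0"

```text
clock: 15.95
position: [542.8, 180.0, 142.4]
ee_rot: [0.73, -0.655, -0.131, 0.144]
contact_force: [-0.4, 0.7, -3.8]
gripper_width: 9.1
```

servo_tool --pt "0 0 -0.08 0.19 0 0 0" --pt "0 0 -0.08 0.19 0 0 0" --pt "0 0 0 0 0 0 0"

```text
clock: 16.25
position: [543.0, 180.0, 138.6]
ee_rot: [0.73, -0.655, -0.13, 0.144]
contact_force: [0.7, -0.1, -4.2]
gripper_width: 9.4
```

servo_tool --pt "0 0 -0.08 0.19 0 0 0" --pt "0 0 0 0 0 0 0"

```text
clock: 16.45
position: [543.0, 180.0, 136.5]
ee_rot: [0.73, -0.655, -0.13, 0.144]
contact_force: [-0.2, -0.7, -3.8]
gripper_width: 9.0
```

Run:
```python
from h import *
st=read_state(); print(st["position"],st["gripper_width"],st["contact_force"],st["wrist_torque"],R.from_quat(st["ee_rot"]).as_matrix().round(3).tolist(),place()[0])
s=shot("side","s8");t=shot("top","t8")
g=np.clip(cv2.resize(s["image"][60:260,170:370],None,fx=2,fy=2,interpolation=2).astype(float)*1.8,0,255)
w=cv2.resize(t["image"][150:270,190:310],(400,400),interpolation=2)
cv2.imwrite("pics/c8.png",np.hstack([g,w]).astype(np.uint8)[:,:,::-1])
```

```text
[543.02807027 179.98514728 136.47621078] 8.973954329473694 [-0.21221526 -0.72997873 -3.8394506 ] [ 0.10620856 -1.28481869  0.01719927] [[0.108, -0.919, -0.379], [-0.994, -0.1, -0.039], [-0.002, 0.381, -0.925]] [543.45953576 179.60395886 131.40318481]
```

No contact yet at 5 mm above the expected height, so I'll step down further.

servo_tool --pt "0 0 -0.08 0.19 0 0 0" --pt "0 0 0 0 0 0 0"

```text
clock: 16.75
position: [543.0, 180.0, 134.4]
ee_rot: [0.73, -0.655, -0.13, 0.144]
contact_force: [0.5, 0.2, -3.9]
gripper_width: 8.9
```

servo_tool --pt "0 0 -0.08 0.19 0 0 0" --pt "0 0 0 0 0 0 0"

```text
clock: 16.95
position: [543.0, 180.0, 132.3]
ee_rot: [0.73, -0.655, -0.13, 0.144]
contact_force: [-0.2, 0.5, -4.2]
gripper_width: 8.8
```

servo_tool --pt "0 0 -0.04 0.1 0 0 0" --pt "0 0 0 0 0 0 0"

```text
clock: 17.15
position: [543.2, 180.0, 132.0]
ee_rot: [0.73, -0.655, -0.13, 0.144]
contact_force: [-0.1, 0.6, -1.8]
gripper_width: 8.9
```

servo_tool --pt "0 0 -0.04 0.1 0 0 0" --pt "0 0 0 0 0 0 0"

```text
clock: 17.35
position: [543.2, 180.0, 131.8]
ee_rot: [0.73, -0.655, -0.13, 0.144]
contact_force: [-1.6, 0.6, 5.2]
gripper_width: 9.1
```

Run:
```python
from h import *
st=read_state(); print(st["position"],st["gripper_width"],st["contact_force"],st["wrist_torque"])
s=shot("side","s8");t=shot("top","t8")
g=np.clip(cv2.resize(s["image"][60:260,170:370],None,fx=2,fy=2,interpolation=2).astype(float)*1.8,0,255)
w=cv2.resize(t["image"][150:270,190:310],(400,400),interpolation=2)
cv2.imwrite("pics/c8.png",np.hstack([g,w]).astype(np.uint8)[:,:,::-1])
```

```text
[543.1827791  179.97037624 131.84537658] 9.064743242127872 [-1.60193227  0.62609153  5.18817408] [ 0.04549466  0.15541892 -0.05885021]
```

View pics/c8.png

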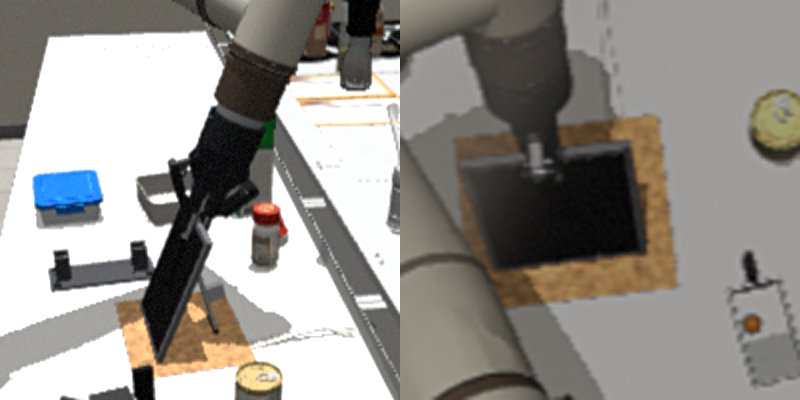

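Run:
```python
from h import *
t=load("t8"); im=t["image"]
A=onz(t,(219.1,231),6);B=onz(t,(263.5,225),6);print(A,B,np.linalg.norm(A-B),((A+B)/2-mc)@mx,((A+B)/2-mc)@my, np.degrees(np.arctan2(-(A-B)[0],(A-B)[1])))
C,D=onz(t,((462-400)/3.333+190,150+163/3.333),178),onz(t,((630-400)/3.333+190,150+143/3.333),178)
print(C,D,np.linalg.norm(C-D),((C+D)/2-mc)@mx,((C+D)/2-mc)@my)
```

```text
[480.98769054 241.90629187   6.        ] [498.17911859 100.2259735    6.        ] 142.7195074639949 -48.89084248401617 -2.669300660515557 6.918423210663007
[555.25435935 251.3074226  178.        ] [570.66119801 105.49789166 178.        ] 146.62124672289815 24.84670218636712 -3.3000729454344424
```

The tablet stands leaning on the mat, within 3 mm of centre sideways and 0.7° in yaw. I'll release and back off along the tool axis.

servo_tool --pt "0.35 0 0 0 0 0 0" --pt "0.35 0 0 0 0 0 0" --pt "0.35 0 0 0 0 0 0" --pt "0.35 0 0 0 0 0 0" --pt "0.35 0 0 0 0 0 0" --pt "0.35 0 0 -1 0 0 0" --pt "0.35 0 0 -2 0 0 0" --pt "0.35 0 0 -4 0 0 0" --pt "0.35 0 0 -4 0 0 0" --pt "0.35 0 0 -4 0 0 0"

```text
clock: 18.45
position: [600.6, 185.8, 271.6]
ee_rot: [0.73, -0.655, -0.13, 0.143]
contact_force: [1.7, 0.5, 0.3]
gripper_width: 29.4
```

Run:
```python
from h import *
st=read_state(); print(st["position"],st["gripper_width"],st["contact_force"])
s=shot("side","s9");a=load("s8")
print(np.abs(s["image"][170:245,225:290].astype(int)-a["image"][170:245,225:290]).mean(2).max(), np.abs(s["image"][170:245,225:290].astype(int)-a["image"][170:245,225:290]).mean())
p,Q=pose()
# survey pose over scoops: tool down, x axis world: tool x = -x (camera near robot)?
for lab,xx in (("camback",-1),("camfront",1)):
    R1=axes(-up,(0,-xx,0)); print(lab,R1.as_matrix()[:,0].round(1))
    go(p,Q,np.array([440,-170,300.]),R1)
```

```text
[600.59179736 185.75339296 271.62934031] 29.42981920317685 [1.73005036 0.476753   0.33471454]
150.66666666666666 8.903042735042735
camback [-1.  0.  0.]
13 rows of [3.31, -0.77, -0.15] [1.26, -1.38, 7.3]
camfront [ 1.  0. -0.]
11 rows of [1.37, 3.64, 0.48] [1.59, 1.44, -7.52]
```

servo_tool --pt "0.6 0 0 -4 0 0 0" --pt "0.6 1.37 3.64 0.48 1.59 1.44 -7.52" --pt "0.6 1.37 3.64 0.48 1.59 1.44 -7.52" --pt "0.6 1.37 3.64 0.48 1.59 1.44 -7.52" --pt "0.6 1.37 3.64 0.48 1.59 1.44 -7.52" --pt "0.6 1.37 3.64 0.48 1.59 1.44 -7.52" --pt "0.6 1.37 3.64 0.48 1.59 1.44 -7.52" --pt "0.6 1.37 3.64 0.48 1.59 1.44 -7.52" --pt "0.6 1.37 3.64 0.48 1.59 1.44 -7.52" --pt "0.6 1.37 3.64 0.48 1.59 1.44 -7.52" --pt "0.6 1.37 3.64 0.48 1.59 1.44 -7.52" --pt "0.6 1.37 3.64 0.48 1.59 1.44 -7.52"

```text
clock: 19.7
position: [449.4, -164.1, 333.4]
ee_rot: [1.0, -0.007, -0.007, 0.002]
contact_force: [1.4, 0.6, 1.3]
gripper_width: 51.2
```

servo_tool --pt "0.6 0 0 0 0 0 0" --pt "0.6 0 0 0 0 0 0"

```text
clock: 19.9
position: [449.7, -163.5, 332.3]
ee_rot: [1.0, -0.011, -0.009, 0.002]
contact_force: [-0.2, -0.0, -0.5]
gripper_width: 51.2
```

Run:
```python
from h import *
st=read_state(); print(st["position"],st["gripper_width"],st["joints"].round(2),R.from_quat(st["ee_rot"]).as_matrix().round(2).tolist())
d=shot("wrist","w10"); t=shot("top","t10"); s=shot("side","s10")
w=cv2.resize(d["image"],(533,400)); w2=cv2.resize(t["image"][150:280,195:282],(267,400))
cv2.imwrite("pics/c10.png",np.hstack([w,w2])[:,:,::-1])
```

```text
[ 449.68460193 -163.53092277  332.25129299] 51.210397455843285 [-0.    0.07 -0.1   0.   -1.41  1.55] [[1.0, -0.02, -0.02], [-0.02, -1.0, -0.0], [-0.02, 0.01, -1.0]]
```

View pics/c10.png

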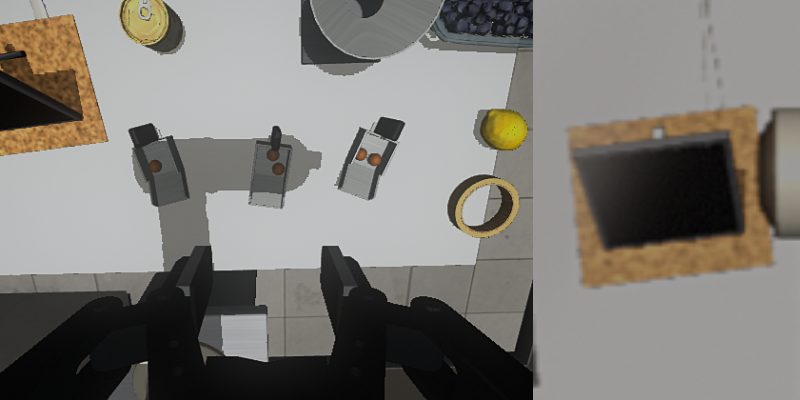

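The scoops' black grips are at about (146,135), (276,138) and (388,128) of the resized wrist panel, with 1, 2 and 2 nuts in the pans. The right panel shows the tablet still standing, square on the mat.

```bash
cat >> h.py <<'E'
def grips(d,box):
    x0,y0,x1,y1=box; g=d["image"].max(2)[y0:y1,x0:x1]; m=cv2.morphologyEx((g<45).astype(np.uint8),cv2.MORPH_OPEN,np.ones((3,3)))
    n,l,st,c=cv2.connectedComponentsWithStats(m); out=[]
    for i in range(1,n):
        if st[i,4]>60: out.append((st[i,4],c[i]+[x0,y0],st[i,:4]+[x0,y0,0,0]))
    return sorted(out,key=lambda o:o[1][0])
def nuts(d,box,z=12):
    x0,y0,x1,y1=box; h=cv2.cvtColor(d["image"],cv2.COLOR_RGB2HSV)[y0:y1,x0:x1]; m=cv2.inRange(h,(3,90,50),(18,255,255))
    n,l,st,c=cv2.connectedComponentsWithStats(m); return [(int(st[i,4]),(c[i]+[x0,y0]).round(0).tolist(),onz(d,c[i]+[x0,y0],z).round(0).tolist()) for i in range(1,n) if st[i,4]>15]
E
python3 - <<'E'
from h import *
d=load("w10")
for a,c,b in grips(d,(120,115,440,165)): print(a,c.round(1),b,onz(d,c,60).round(1))
for q in nuts(d,(120,130,440,220)): print(q)
for n,z in (("s1",0),): pass
# funnel rim circle from top: gradient ellipse fit
t=load("t10"); g=cv2.cvtColor(t["image"],cv2.COLOR_RGB2GRAY); c=cv2.HoughCircles(g[140:215,340:435],cv2.HOUGH_GRADIENT,1,50,param1=80,param2=15,minRadius=17,maxRadius=25); print(c)
if c is not None:
  for k in c[0][:3]: print(onz(t,(k[0]+340,k[1]+140),152), k[2])
E
```

```text
377 [152.9 142.1] [142 130  24  25] [477.4  -7.9  60. ]
(99, [287.0, 163.0], [438.0, -175.0, 12.0])
(104, [380.0, 162.0], [437.0, -307.0, 12.0])
(124, [394.0, 167.0], [428.0, -328.0, 12.0])
(112, [162.0, 175.0], [426.0, 3.0, 12.0])
(107, [292.0, 177.0], [417.0, -183.0, 12.0])
[[[47.5 59.5 22.1]]]
[ 550.1154002  -269.22322548  152.        ] 22.1
```

Run:
```python
from h import *
p,Q=pose(); a=np.radians(12); sx=np.array([np.cos(a),np.sin(a),0]); sy=np.array([-np.sin(a),np.cos(a),0])
R1=axes(-up,-sy); p1=np.array([477,-8,170.]); print(R1.as_matrix()[:,0])
go(p,Q,p1,R1)
```

```text
[ 0.9781476   0.20791169 -0.        ]
6 rows of [0.67, -2.53, 2.69] [0.03, 0.17, -2.17]
```

servo_tool --pt "0.5 0.67 -2.53 2.69 0 0.17 -2.17" --pt "0.5 0.67 -2.53 2.69 0 0.17 -2.17" --pt "0.5 0.67 -2.53 2.69 0 0.17 -2.17" --pt "0.5 0.67 -2.53 2.69 0 0.17 -2.17" --pt "0.5 0.67 -2.53 2.69 0 0.17 -2.17" --pt "0.5 0.67 -2.53 2.69 0 0.17 -2.17" --pt "0.5 0 0 0 0 0 0" --pt "0.5 0 0 0 0 0 0"

```text
clock: 20.85
position: [476.9, -8.0, 169.6]
ee_rot: [0.994, 0.105, -0.001, 0.002]
contact_force: [-0.4, -0.4, 0.5]
gripper_width: 42.6
```

Run:
```python
from h import *
d=shot("wrist","w11"); st=read_state(); print(st["position"],st["joints"].round(2),R.from_quat(st["ee_rot"]).as_matrix().round(3).tolist())
print("expected grip px",proj(d,(477,-8,74)),proj(d,(477,-8,34)))
for a,c,b in grips(d,(150,60,420,300)): print(a,c.round(1),b,onz(d,c,60).round(1))
print(nuts(d,(100,60,460,330)))
m=(d["image"].max(2)<60)
for r in range(90,300,12): 
    k=np.where(m[r,200:360])[0]+200; print(r,(k.min(),k.max(),len(k)) if len(k) else None)
```

```text
[477.42689616  -8.5075985  170.40006559] [ 0.33  0.17 -0.4   0.   -1.    1.45] [[0.978, 0.209, 0.001], [0.209, -0.978, -0.003], [0.0, 0.003, -1.0]]
expected grip px [278.5363759  202.35876947] [278.47445547 190.11699294]
61 [153.4 116.3] [150 110   9  12] [520.4  99.6  60. ]
396 [196.8 284.6] [184 268  26  32] [383.3  46.6  60. ]
573 [224.8 282.3] [213 257  20  43] [390.7  22.5  60. ]
335 [266.8 202.1] [260 186  14  31] [471.3   0.7  60. ]
200 [366.6 292.2] [358 285  19  15] [ 407.3 -104.    60. ]
[(7906, [160.0, 119.0], [514.0, 110.0, 12.0]), (256, [259.0, 232.0], [426.0, 1.0, 12.0]), (250, [432.0, 254.0], [438.0, -177.0, 12.0]), (251, [432.0, 274.0], [417.0, -185.0, 12.0])]
90 None
102 None
114 None
126 None
138 None
150 None
162 None
174 (np.int64(263), np.int64(272), 10)
186 (np.int64(260), np.int64(273), 14)
198 (np.int64(243), np.int64(295), 53)
210 (np.int64(243), np.int64(293), 18)
222 (np.int64(244), np.int64(293), 5)
234 (np.int64(245), np.int64(294), 5)
246 (np.int64(246), np.int64(294), 4)
258 (np.int64(216), np.int64(344), 24)
270 (np.int64(200), np.int64(359), 55)
282 (np.int64(200), np.int64(359), 55)
294 (np.int64(200), np.int64(359), 65)
```

Run:
```python
from h import *
d=load("w11"); m=(d["image"].max(2)<60)
for r in range(192,204): 
    k=np.where(m[r,235:300])[0]+235; print(r,k.min(),k.max(),len(k),end=" | ")
B=onz(d,(269,198),34);F=onz(d,(270,246),34); v=(B-F);v/=np.linalg.norm(v); print("\n",B,F,np.degrees(np.arctan2(v[1],v[0])))
print("width",np.linalg.norm(onz(d,(243.5,200),34)-onz(d,(294.5,200),34)))
print("grip from pan",B+14*v,"grip top",onz(d,(267,195),74),onz(d,(267,190),74))
```

```text
192 260 273 14 | 193 260 294 21 | 194 259 294 36 | 195 244 294 51 | 196 244 294 51 | 197 243 295 52 | 198 243 295 53 | 199 243 295 52 | 200 242 295 52 | 201 242 295 54 | 202 241 273 33 | 203 241 273 20 | 
 [468.05394446  -1.15660901  34.        ] [422.3211254  -11.48081226  34.        ] 12.721301192239814
width 46.138967495059305
grip from pan [481.71028287   1.92631516  34.        ] grip top [480.96941494   2.05817739  74.        ] [484.9059988    2.85709275  74.        ]
```

```bash
cat >> h.py <<'E'
def pick(grip,yaw,z=20):
    a=np.radians(yaw); R1=axes(-up,(np.sin(a),-np.cos(a),0)); p1=np.array([grip[0],grip[1],z]); p,Q=pose(); pa=np.array([grip[0],grip[1],p[2]])
    print(R1.as_matrix()[:,0].round(2)); go(p,Q,pa,R1,2); go(pa,R1,p1,R1,5)
E
python3 - <<'E'
from h import *
pick((481.5,2),12.7)
E
```

```text
[ 0.98  0.22 -0.  ]
2 rows of [0.31, -0.47, -0.0] [0.1, -0.01, -0.33]
5 rows of [0.0, 0.0, 3.01] [0.0, 0.0, 0.0]
```

servo_tool --pt "0.5 0.31 -0.47 0 0.1 0 -0.33" --pt "0.5 0.31 -0.47 0 0.1 0 -0.33" --pt "0.5 0 0 3 0 0 0" --pt "0.5 0 0 3 0 0 0" --pt "0.5 0 0 3 0 0 0" --pt "0.5 0 0 3 0 0 0" --pt "0.5 0 0 3 0 0 0" --pt "0.5 0 0 0 0 0 0"

```text
clock: 21.7
position: [478.3, 0.4, 16.7]
ee_rot: [0.994, 0.109, -0.004, 0.0]
contact_force: [0.2, -1.0, -0.6]
gripper_width: 42.5
```

servo_tool --pt "0 0 0 0 0 0 0" --pt "0 0 0 0 0 0 0" --pt "0 0 0 0 0 0 0" --pt "0 0 0 0 0 0 0" --pt "0 0 0 0 0 0 0" --pt "0 0 0 0 0 0 0"

```text
clock: 22.3
position: [482.5, 1.8, 21.3]
ee_rot: [0.994, 0.11, 0.002, -0.0]
contact_force: [0.5, 0.7, 6.2]
gripper_width: 8.9
```

Scoop 1 is gripped (width 8.9). I'll lift it and work out the pour poses.

```bash
cat >> h.py <<'E'
FUN=np.array([614.,-268,0])
def pour(th,lipz,off=-10,ld=(0,1,0)):
    l=np.array(ld,float); t=np.radians(th); c,s=np.cos(t),np.sin(t)
    z=-c*up-s*l; R1=axes(z,np.cross(up,l)); lip=FUN+off*l+up*lipz
    a=106*c-30*s; zz=-30*c-106*s
    G=lip-a*l-zz*up; return G+38*z,R1
E
python3 - <<'E'
from h import *
p,Q=pose(); print(p,Q.as_matrix()[:,0])
pa=p+[0,0,190]; A,RA=pour(0,205); B,RB=pour(40,185);C,RC=pour(75,150)
print(A,B,C,RA.as_matrix().round(2).tolist(),RC.as_matrix().round(2).tolist())
go(p,Q,pa,Q,6); go(pa,Q,A,RA,20); go(A,RA,B,RB,10); go(B,RB,C,RC,10)
E
```

```text
[482.47495349   1.7753908   21.34074585] [0.97577563 0.21874758 0.00337799]
[ 614. -384.  197.] [ 614.         -364.34301185  247.00713108] [ 614.         -313.16222539  250.31758523] [[0.0, -1.0, 0.0], [-1.0, 0.0, -0.0], [0.0, 0.0, -1.0]] [[0.0, -1.0, 0.0], [-0.26, 0.0, -0.97], [0.97, 0.0, -0.26]]
6 rows of [0.01, -0.0, -3.17] [0.0, 0.0, 0.0]
20 rows of [1.91, 1.34, 0.07] [-0.01, -0.01, 5.13]
10 rows of [-0.03, 0.0, -0.55] [0.0, 4.0, 0.0]
10 rows of [-0.26, 0.0, -0.45] [0.0, 3.5, 0.0]
```

servo_tool --pt "0 0 0 -1 0 0 0" --pt "0 0 0 -3 0 0 0" --pt "0 0 0 -3 0 0 0" --pt "0 0 0 -3 0 0 0" --pt "0 0 0 -3 0 0 0" --pt "0 0 0 -3 0 0 0" --pt "0 0 0 -2 0 0 0" --pt "0 0 0 -1 0 0 0"

```text
clock: 23.1
position: [481.2, 1.3, 212.0]
ee_rot: [0.994, 0.11, 0.001, -0.001]
contact_force: [1.6, -0.5, -1.3]
gripper_width: 8.9
```

servo_tool --pt "0 0 0 0 0 0 4.6" --pt "0 0 0 0 0 0 7" --pt "0 0 0 0 0 0 7" --pt "0 0 0 0 0 0 7" --pt "0 0 0 0 0 0 7" --pt "0 0 0 0 0 0 7" --pt "0 0 0 0 0 0 7" --pt "0 0 0 0 0 0 7" --pt "0 0 0 0 0 0 7" --pt "0 0 0 0 0 0 7"

```text
clock: 24.1
position: [479.8, 1.0, 208.7]
ee_rot: [0.886, -0.464, -0.002, 0.001]
contact_force: [0.4, -0.2, -0.0]
gripper_width: 9.1
```

servo_tool --pt "0 0 0 0 0 0 7" --pt "0 0 0 0 0 0 7" --pt "0 0 0 0 0 0 7" --pt "0 0 0 0 0 0 7" --pt "0 0 0 0 0 0 7" --pt "0 0 0 0 0 0 0"

```text
clock: 24.7
position: [479.9, 1.0, 208.7]
ee_rot: [-0.707, 0.707, 0.001, -0.001]
contact_force: [-0.3, 0.2, -1.0]
gripper_width: 9.1
```

servo_tool --pt "0 1.5 -0.5 0 0 0 0" --pt "0 3 -1 0.14 0 0 0" --pt "0 3.86 -1.32 0.14 0 0 0" --pt "0 3.86 -1.32 0.14 0 0 0" --pt "0 3.86 -1.32 0.14 0 0 0" --pt "0 3.86 -1.32 0.14 0 0 0" --pt "0 3.86 -1.32 0.14 0 0 0" --pt "0 3.86 -1.32 0.14 0 0 0" --pt "0 3.86 -1.32 0.14 0 0 0" --pt "0 3.86 -1.32 0.14 0 0 0" --pt "0 3 -1 0.14 0 0 0" --pt "0 0 0 0 0 0 0"

```text
clock: 25.9
position: [610.9, -386.0, 192.1]
ee_rot: [-0.707, 0.708, 0.002, -0.001]
contact_force: [-0.0, 0.1, -0.3]
gripper_width: 9.1
```

Run:
```python
from h import *
st=read_state(); print(st["position"],st["gripper_width"],st["joints"].round(2),st["contact_force"])
p,Q=pose();B,RB=pour(40,185);C,RC=pour(75,150);go(p,Q,B,RB,10); go(B,RB,C,RC,10)
t=shot("top","t12");print(nuts(t,(270,200,420,275))); w=shot("wrist","w12")
print("side nuts",nuts(shot("side","s12"),(180,230,420,420)))
```

```text
[ 610.88551742 -385.96805908  192.07739689] 9.111694870123676 [-0.34  0.57  0.26  0.   -1.27  0.34] [-0.04407271  0.09381074 -0.31415974]
10 rows of [-0.04, -0.03, -0.6] [0.03, 4.01, 0.0]
10 rows of [-0.26, 0.0, -0.45] [0.0, 3.5, 0.0]
[(39, [377.0, 210.0], [540.0, -262.0, 12.0]), (43, [271.0, 227.0], [492.0, 77.0, 12.0]), (23, [400.0, 244.0], [430.0, -329.0, 12.0]), (16, [362.0, 252.0], [408.0, -210.0, 12.0]), (22, [380.0, 259.0], [384.0, -264.0, 12.0])]
side nuts [(890, [263.0, 238.0], [535.0, 101.0, 12.0]), (37, [229.0, 318.0], [437.0, -171.0, 12.0]), (85, [229.0, 375.0], [436.0, -304.0, 12.0]), (34, [225.0, 384.0], [428.0, -321.0, 12.0])]
```

Run:
```python
from h import *
w=load("w10"); t=load("t10"); s=load("s10")
print(onz(w,(395,62),152),onz(s,(330,297),152),onz(t,(386,178),152))
g=cv2.cvtColor(t["image"],cv2.COLOR_RGB2GRAY)
print("\n".join(str(g[r,355:418].tolist()) for r in (170,176)))
print(g[150:206,386].tolist())
```

```text
[ 555.54858727 -274.04338758  152.        ] [ 618.13692299 -274.43151157  152.        ] [ 614.4188257  -267.90111177  152.        ]
[154, 154, 154, 155, 155, 137, 105, 90, 93, 90, 88, 102, 102, 103, 105, 106, 106, 105, 105, 107, 106, 108, 107, 108, 108, 109, 111, 111, 113, 121, 117, 112, 112, 113, 113, 113, 113, 113, 112, 112, 112, 112, 112, 113, 113, 113, 114, 114, 114, 115, 113, 114, 140, 156, 158, 129, 105, 91, 88, 99, 82, 48, 57]
[153, 154, 154, 155, 158, 157, 117, 68, 68, 65, 72, 96, 106, 106, 108, 107, 106, 105, 105, 106, 107, 107, 110, 115, 85, 43, 37, 43, 43, 42, 43, 41, 40, 39, 50, 104, 119, 116, 114, 114, 113, 113, 113, 112, 111, 111, 111, 111, 112, 114, 114, 113, 113, 129, 147, 127, 105, 87, 86, 98, 94, 63, 48]
[154, 154, 154, 155, 155, 146, 108, 109, 111, 112, 111, 111, 111, 111, 111, 111, 113, 112, 111, 111, 112, 113, 112, 89, 43, 39, 41, 41, 53, 79, 84, 68, 51, 53, 55, 55, 58, 59, 64, 70, 74, 79, 78, 77, 78, 77, 79, 78, 79, 77, 78, 79, 79, 77, 79, 79]
```

```bash
sed -i 's/FUN=.*/FUN=np.array([617.,-271,0])/' h.py
python3 - <<'E'
from h import *
p,Q=pose();B,RB=pour(40,190);C,RC=pour(75,150);D,RD=pour(88,150,-12);go(p,Q,B,RB,10); go(B,RB,C,RC,10); go(C,RC,D,RD,4); print(B,C,D)
E
```

```text
10 rows of [0.04, -0.06, -0.61] [0.01, 4.01, 0.01]
10 rows of [-0.31, 0.0, -0.42] [0.0, 3.5, 0.0]
4 rows of [0.04, 0.0, -0.55] [0.0, 3.25, 0.0]
[ 617.         -367.34301185  252.00713108] [ 617.         -316.16222539  250.31758523] [ 617.         -294.69447327  255.65623169]
```

servo_tool --pt "0 0.04 -0.06 -0.61 0 4 0" --pt "0 0.04 -0.06 -0.61 0 4 0" --pt "0 0.04 -0.06 -0.61 0 4 0" --pt "0 0.04 -0.06 -0.61 0 4 0" --pt "0 0.04 -0.06 -0.61 0 4 0" --pt "0 0.04 -0.06 -0.61 0 4 0" --pt "0 0.04 -0.06 -0.61 0 4 0" --pt "0 0.04 -0.06 -0.61 0 4 0" --pt "0 0.04 -0.06 -0.61 0 4 0" --pt "0 0.04 -0.06 -0.61 0 4 0" --pt "0 0 0 0 0 0 0"

```text
clock: 27.15
position: [616.9, -365.3, 252.8]
ee_rot: [0.667, -0.662, 0.241, 0.243]
contact_force: [0.7, -0.8, -2.3]
gripper_width: 9.3
```

Run:
```python
from h import *
st=read_state(); print(st["position"],st["gripper_width"],st["joints"].round(2),st["contact_force"])
p,Q=pose();C,RC=pour(75,150);print(Q.as_matrix().round(2).tolist());go(p,Q,C,RC,10)
```

```text
[ 616.87572075 -365.34362414  252.84650918] 9.259026793589491 [-0.09  0.42 -0.29  0.86 -1.   -0.44] [ 0.67156731 -0.82700811 -2.32126805]
[[0.01, -1.0, 0.0], [-0.77, -0.0, -0.64], [0.64, 0.0, -0.77]]
10 rows of [-0.3, -0.0, -0.4] [-0.01, 3.5, 0.04]
```

servo_tool --pt "0 -0.3 0 -0.41 0 3.5 0" --pt "0 -0.3 0 -0.41 0 3.5 0" --pt "0 -0.3 0 -0.41 0 3.5 0" --pt "0 -0.3 0 -0.41 0 3.5 0" --pt "0 -0.3 0 -0.41 0 3.5 0" --pt "0 -0.3 0 -0.41 0 3.5 0" --pt "0 -0.3 0 -0.41 0 3.5 0" --pt "0 -0.3 0 -0.41 0 3.5 0" --pt "0 -0.3 0 -0.41 0 3.5 0" --pt "0 -0.3 0 -0.41 0 3.5 0" --pt "0 0 0 0 0 0 0"

```text
clock: 28.25
position: [617.3, -317.1, 249.8]
ee_rot: [0.563, -0.56, 0.429, 0.431]
contact_force: [0.7, 0.5, -0.1]
gripper_width: 8.8
```

servo_tool --pt "0 0.04 0 -0.55 0 3.25 0" --pt "0 0.04 0 -0.55 0 3.25 0" --pt "0 0.04 0 -0.55 0 3.25 0" --pt "0 0.04 0 -0.55 0 3.25 0" --pt "0 0 0 0 0 0 0" --pt "0 0 0 0 0 0 0" --pt "0 0 0 0 0 0 0" --pt "0 0 0 0 0 0 0" --pt "0 0 0 0 0 0 0"

```text
clock: 29.15
position: [617.4, -296.8, 257.6]
ee_rot: [-0.509, 0.509, -0.491, -0.491]
contact_force: [0.8, 0.4, -1.0]
gripper_width: 8.9
```

Run:
```python
from h import *
st=read_state(); print(st["position"],st["gripper_width"],st["joints"].round(2),st["contact_force"])
p,Q=pose();print(Q.as_matrix().round(2).tolist())
w=shot("wrist","w13"); s=shot("side","s13"); t=shot("top","t13")
print("w",nuts(w,(0,0,560,420)));print("s",nuts(s,(180,240,420,420)), "t",nuts(t,(280,150,450,275)))
print("jar",proj(s,(617,-271,20)),proj(s,(617,-271,94)))
```

```text
[ 617.43263949 -296.78286923  257.63463363] 8.8698882957019 [ 0.05  0.63 -0.62  1.51 -1.55 -1.25] [ 0.8304932   0.40663682 -0.9699881 ]
[[0.0, -1.0, -0.0], [-0.04, 0.0, -1.0], [1.0, 0.0, -0.04]]
w [(960, [487.0, 340.0], [331.0, -528.0, 12.0])]
s [(351, [259.0, 243.0], [522.0, 80.0, 12.0]), (34, [229.0, 318.0], [438.0, -171.0, 12.0]), (17, [330.0, 348.0], [630.0, -270.0, 12.0]), (81, [229.0, 375.0], [435.0, -303.0, 12.0]), (34, [225.0, 384.0], [428.0, -321.0, 12.0])] t [(32, [318.0, 157.0], [718.0, -78.0, 12.0]), (22, [382.0, 182.0], [632.0, -283.0, 12.0]), (20, [351.0, 242.0], [440.0, -175.0, 12.0]), (19, [392.0, 242.0], [438.0, -306.0, 12.0]), (22, [400.0, 244.0], [430.0, -328.0, 12.0]), (20, [354.0, 248.0], [419.0, -184.0, 12.0])]
jar [324.15080125 345.99964765] [326.67848567 319.02670782]
```

A new nut blob at side (330,348), the jar-floor position, shows scoop 1's nut is in the jar. I'll return the scoop to its place.

Run:
```python
from h import *
p,Q=pose();B,RB=pour(40,190);A,RA=pour(0,205)
go(p,Q,B,RB,8); go(B,RB,A,RA,6)
pa=np.array([482.5,1.8,205]); go(A,RA,pa,RA,10)
a=np.radians(12.7);R1=axes(-up,(np.sin(a),-np.cos(a),0)); go(pa,RA,pa,R1,14)
```

```text
8 rows of [0.29, 0.01, 0.86] [0.0, -6.0, 0.01]
6 rows of [-0.06, 0.0, 0.99] [0.0, -6.67, 0.0]
10 rows of [-3.89, 1.34, -0.08] [0.0, 0.0, 0.0]
14 rows of [-0.0, 0.0, 0.0] [0.0, 0.0, -7.34]
```

servo_tool --pt "0 0.29 0.01 0.86 0 -6 0" --pt "0 0.29 0.01 0.86 0 -6 0" --pt "0 0.29 0.01 0.86 0 -6 0" --pt "0 0.29 0.01 0.86 0 -6 0" --pt "0 0.29 0.01 0.86 0 -6 0" --pt "0 0.29 0.01 0.86 0 -6 0" --pt "0 0.29 0.01 0.86 0 -6 0" --pt "0 0.29 0.01 0.86 0 -6 0"

```text
clock: 30.1
position: [616.2, -366.9, 252.0]
ee_rot: [0.665, -0.665, 0.24, 0.241]
contact_force: [0.6, -0.7, -0.9]
gripper_width: 9.2
```

servo_tool --pt "0 -0.06 0 0.99 0 -6.67 0" --pt "0 -0.06 0 0.99 0 -6.67 0" --pt "0 -0.06 0 0.99 0 -6.67 0" --pt "0 -0.06 0 0.99 0 -6.67 0" --pt "0 -0.06 0 0.99 0 -6.67 0" --pt "0 -0.06 0 0.99 0 -6.67 0"

```text
clock: 30.7
position: [616.8, -386.1, 197.1]
ee_rot: [0.707, -0.707, -0.002, -0.002]
contact_force: [-0.1, -0.1, -0.2]
gripper_width: 9.0
```

servo_tool --pt "0 -3.89 1.34 -0.08 0 0 0" --pt "0 -3.89 1.34 -0.08 0 0 0" --pt "0 -3.89 1.34 -0.08 0 0 0" --pt "0 -3.89 1.34 -0.08 0 0 0" --pt "0 -3.89 1.34 -0.08 0 0 0" --pt "0 -3.89 1.34 -0.08 0 0 0" --pt "0 -3.89 1.34 -0.08 0 0 0" --pt "0 -3.89 1.34 -0.08 0 0 0" --pt "0 -3.89 1.34 -0.08 0 0 0" --pt "0 -3.89 1.34 -0.08 0 0 0"

```text
clock: 31.7
position: [481.3, 3.6, 205.2]
ee_rot: [-0.707, 0.707, 0.001, -0.001]
contact_force: [0.1, 0.0, -0.4]
gripper_width: 9.1
```

servo_tool --pt "0 0 0 0 0 0 -7.34" --pt "0 0 0 0 0 0 -7.34" --pt "0 0 0 0 0 0 -7.34" --pt "0 0 0 0 0 0 -7.34" --pt "0 0 0 0 0 0 -7.34" --pt "0 0 0 0 0 0 -7.34" --pt "0 0 0 0 0 0 -7.34"

```text
clock: 32.4
position: [482.0, 2.3, 205.1]
ee_rot: [0.945, -0.328, -0.001, 0.0]
contact_force: [-0.1, -0.3, -0.8]
gripper_width: 9.1
```

servo_tool --pt "0 0 0 0 0 0 -7.34" --pt "0 0 0 0 0 0 -7.34" --pt "0 0 0 0 0 0 -7.34" --pt "0 0 0 0 0 0 -7.34" --pt "0 0 0 0 0 0 -7.34" --pt "0 0 0 0 0 0 -7.34" --pt "0 0 0 0 0 0 -7.34" --pt "0 0 0 0 0 0 0" --pt "0 0 0 0 0 0 0"

```text
clock: 33.3
position: [482.3, 2.3, 205.1]
ee_rot: [0.994, 0.11, -0.001, -0.001]
contact_force: [0.9, 0.6, -1.3]
gripper_width: 9.4
```

Run:
```python
from h import *
st=read_state(); print(st["position"],st["gripper_width"],st["joints"].round(2),st["contact_force"])
p,Q=pose();print(Q.as_matrix().round(3).tolist()); a=np.radians(12.7);R1=axes(-up,(np.sin(a),-np.cos(a),0))
go(p,Q,np.array([482.5,1.8,30]),R1,6)
```

```text
[482.31292645   2.30308619 205.11096931] 9.405452713604207 [ 0.34  0.15 -0.34 -0.   -1.09  1.45] [ 0.94427177  0.60551244 -1.25653337]
[[0.976, 0.218, -0.002], [0.218, -0.976, 0.001], [-0.002, -0.001, -1.0]]
6 rows of [0.0, 0.01, 2.92] [-0.01, 0.02, -0.02]
```

servo_tool --pt "0 0 0 2.92 0 0 0" --pt "0 0 0 2.92 0 0 0" --pt "0 0 0 2.92 0 0 0" --pt "0 0 0 2.92 0 0 0" --pt "0 0 0 2.92 0 0 0" --pt "0 0 0 2.5 0 0 0" --pt "0 0 0 0.3 0 0 0" --pt "0 0 0 0.2 0 0 0" --pt "0 0 0 0 0 0 0"

```text
clock: 34.2
position: [483.5, 2.7, 30.2]
ee_rot: [0.994, 0.111, 0.0, -0.001]
contact_force: [0.8, -0.2, -1.1]
gripper_width: 9.1
```

servo_tool --pt "0 0 0 0.2 0 0 0" --pt "0 0 0 0.2 0 0 0" --pt "0 0 0 0 0 0 0" --pt "0 0 0 0 0 0 0"

```text
clock: 34.6
position: [482.6, 2.5, 25.4]
ee_rot: [0.994, 0.111, -0.0, -0.0]
contact_force: [-0.0, -0.6, -1.1]
gripper_width: 9.1
```

servo_tool --pt "0 0 0 0.2 0 0 0" --pt "0 0 0 0 0 0 0" --pt "0 0 0 0 0 0 0"

```text
clock: 34.9
position: [482.4, 2.4, 23.1]
ee_rot: [0.994, 0.111, -0.001, -0.0]
contact_force: [-0.8, -0.1, -0.9]
gripper_width: 9.2
```

servo_tool --pt "0 0 0 0.1 0 0 0" --pt "0 0 0 0 0 0 0" --pt "0 0 0 0 0 0 0"

```text
clock: 35.2
position: [482.4, 2.5, 22.1]
ee_rot: [0.994, 0.111, -0.001, -0.0]
contact_force: [-0.8, 1.1, -1.6]
gripper_width: 8.9
```

servo_tool --pt "0 0 0 0.1 0 0 0" --pt "0 0 0 0 0 0 0" --pt "0 0 0 0 0 0 0"

```text
clock: 35.5
position: [482.6, 2.5, 21.4]
ee_rot: [0.994, 0.111, -0.0, -0.0]
contact_force: [-1.5, 0.8, 2.2]
gripper_width: 9.1
```

```bash
cat >> h.py <<'E'
def down(yaw): a=np.radians(yaw); return axes(-up,(np.sin(a),-np.cos(a),0))
E
python3 - <<'E'
from h import *
go(np.array([482.5,2.5,171.]),down(12.7),np.array([470,-176,171.]),down(-10),6)
E
```

```text
6 rows of [-0.38, 2.98, 0.0] [0.0, 0.0, 3.78]
```

servo_tool --pt "0.5 0 0 0 0 0 0" --pt "0.5 0 0 0 0 0 0" --pt "0.5 0 0 0 0 0 0" --pt "0.5 0 0 0 0 0 0" --pt "0.5 0 0 0 0 0 0" --pt "0.5 0 0 -3 0 0 0" --pt "0.5 0 0 -3 0 0 0" --pt "0.5 0 0 -3 0 0 0" --pt "0.5 0 0 -3 0 0 0" --pt "0.5 0 0 -3 0 0 0"

```text
clock: 36.5
position: [482.3, 2.3, 172.4]
ee_rot: [0.994, 0.111, -0.001, -0.0]
contact_force: [1.4, 0.6, 0.2]
gripper_width: 42.8
```

servo_tool --pt "0.5 -0.38 2.98 0 0 0 3.78" --pt "0.5 -0.38 2.98 0 0 0 3.78" --pt "0.5 -0.38 2.98 0 0 0 3.78" --pt "0.5 -0.38 2.98 0 0 0 3.78" --pt "0.5 -0.38 2.98 0 0 0 3.78" --pt "0.5 -0.38 2.98 0 0 0 3.78" --pt "0.5 0 0 0 0 0 0" --pt "0.5 0 0 0 0 0 0"

```text
clock: 37.3
position: [469.9, -176.7, 170.9]
ee_rot: [0.996, -0.087, -0.001, -0.0]
contact_force: [0.1, -0.6, 0.2]
gripper_width: 42.5
```

```bash
cat >> h.py <<'E'
def scan(d):
    m=(d["image"].max(2)<60)
    for r in range(166,254,4):
        k=np.where(m[r,215:345])[0]+215
        if len(k): 
            seg=np.split(k,np.where(np.diff(k)>2)[0]+1); print(r,[(int(s[0]),int(s[-1])) for s in seg],end=" ; ")
    print()
E
python3 - <<'E'
from h import *
st=read_state(); print(st["position"],st["joints"].round(2))
d=shot("wrist","w14"); scan(d); print(nuts(d,(100,60,460,330)))
print("ref w11"); scan(load("w11"))
E
```

```text
[ 469.93111917 -176.74074896  170.85038582] [-0.04  0.21 -0.34 -0.   -1.02  1.43]
174 [(277, 286)] ; 178 [(277, 286)] ; 182 [(276, 287)] ; 186 [(276, 287)] ; 190 [(276, 288)] ; 194 [(276, 288)] ; 198 [(256, 307)] ; 202 [(255, 308)] ; 206 [(276, 288)] ; 210 [(257, 258), (275, 290), (305, 307)] ; 214 [(257, 258), (274, 288), (291, 292), (305, 307)] ; 218 [(257, 259), (277, 287), (291, 291), (305, 307)] ; 222 [(258, 259), (277, 277), (305, 307)] ; 226 [(258, 259), (290, 299), (305, 306)] ; 230 [(258, 259), (286, 288), (301, 302), (305, 306)] ; 234 [(258, 259), (285, 286), (303, 306)] ; 238 [(258, 259), (286, 286), (302, 302), (305, 306)] ; 242 [(258, 259), (305, 306)] ; 246 [(258, 259), (306, 306)] ; 250 [(259, 259), (306, 306)] ; 
[(194, [419.0, 196.0], [436.0, -308.0, 12.0]), (287, [440.0, 200.0], [428.0, -328.0, 12.0]), (110, [284.0, 219.0], [435.0, -175.0, 12.0]), (241, [294.0, 234.0], [417.0, -183.0, 12.0])]
ref w11
170 [(265, 271)] ; 174 [(263, 272)] ; 178 [(262, 272)] ; 182 [(261, 272)] ; 186 [(260, 273)] ; 190 [(259, 273)] ; 194 [(259, 294)] ; 198 [(243, 295)] ; 202 [(241, 273)] ; 206 [(260, 272), (293, 293)] ; 210 [(243, 246), (260, 272), (293, 293)] ; 214 [(244, 246), (261, 271), (293, 293)] ; 218 [(244, 246), (293, 293)] ; 222 [(244, 247), (293, 293)] ; 226 [(244, 247), (252, 253), (264, 266)] ; 230 [(245, 247), (267, 267)] ; 234 [(245, 247), (267, 267), (294, 294)] ; 238 [(245, 248), (265, 265), (294, 294)] ; 242 [(246, 248), (294, 294)] ; 246 [(246, 248), (294, 294)] ; 250 [(246, 248), (294, 294)] ;
```

Run:
```python
from h import *
d=load("w14");m=(d["image"].max(2)<60); print([(r,int(m[r,250:315].sum())) for r in range(192,208)])
B=onz(d,(281.7,200),34);F=onz(d,(282.4,250),34); v=(B-F);v/=np.linalg.norm(v); y=np.degrees(np.arctan2(v[1],v[0])); print(B,F,y)
g=B+14*v; print("grip",g,onz(d,(282,198),74)); pick(g,y,19)
```

```text
[(192, 13), (193, 13), (194, 13), (195, 13), (196, 28), (197, 51), (198, 52), (199, 53), (200, 53), (201, 53), (202, 54), (203, 55), (204, 55), (205, 32), (206, 13), (207, 13)]
[ 460.49379038 -177.31122467   34.        ] [ 411.818227   -169.47520317   34.        ] -9.145279945954853
grip [ 474.3158295  -179.53636165   34.        ] [ 473.04556895 -179.50949496   74.        ]
[ 0.99 -0.16  0.  ]
2 rows of [0.23, 0.13, -0.0] [-0.02, 0.04, -0.39]
5 rows of [0.0, 0.0, 3.04] [0.0, 0.0, 0.0]
```

servo_tool --pt "0.5 0.23 0.13 0 0 0 -0.4" --pt "0.5 0.23 0.13 0 0 0 -0.4" --pt "0.5 0 0 3 0 0 0" --pt "0.5 0 0 3 0 0 0" --pt "0.5 0 0 3 0 0 0" --pt "0.5 0 0 3 0 0 0" --pt "0.5 0 0 3 0 0 0" --pt "0.5 0 0 0 0 0 0" --pt "0.5 0 0 0 0 0 0"

```text
clock: 38.25
position: [474.8, -179.4, 21.3]
ee_rot: [0.997, -0.079, -0.001, -0.0]
contact_force: [0.5, -0.5, 0.2]
gripper_width: 42.7
```

servo_tool --pt "0 0 0 0 0 0 0" --pt "0 0 0 0 0 0 0" --pt "0 0 0 0 0 0 0" --pt "0 0 0 0 0 0 0" --pt "0 0 0 0 0 0 0" --pt "0 0 0 0 0 0 0"

```text
clock: 38.85
position: [475.7, -179.6, 22.7]
ee_rot: [0.997, -0.079, 0.001, -0.0]
contact_force: [-0.2, 1.4, 7.0]
gripper_width: 9.0
```

servo_tool --pt "0 0 0 -1 0 0 0" --pt "0 0 0 -3 0 0 0" --pt "0 0 0 -3 0 0 0" --pt "0 0 0 -3 0 0 0" --pt "0 0 0 -3 0 0 0" --pt "0 0 0 -3 0 0 0" --pt "0 0 0 -2 0 0 0" --pt "0 0 0 -1 0 0 0" --pt "0 0 0 0 0 0 0"

```text
clock: 39.75
position: [474.7, -179.7, 212.3]
ee_rot: [0.997, -0.08, 0.001, -0.0]
contact_force: [-0.1, -0.4, -1.4]
gripper_width: 9.2
```

servo_tool --pt "0 0 0 0 0 0 4" --pt "0 0 0 0 0 0 7" --pt "0 0 0 0 0 0 7" --pt "0 0 0 0 0 0 7" --pt "0 0 0 0 0 0 7" --pt "0 0 0 0 0 0 7" --pt "0 0 0 0 0 0 7" --pt "0 0 0 0 0 0 7" --pt "0 0 0 0 0 0 7" --pt "0 0 0 0 0 0 7" --pt "0 0 0 0 0 0 7" --pt "0 0 0 0 0 0 7"

```text
clock: 40.95
position: [473.2, -179.4, 209.0]
ee_rot: [-0.704, 0.71, 0.002, -0.001]
contact_force: [0.5, 0.3, -1.5]
gripper_width: 8.7
```

servo_tool --pt "0 1.5 -1 0 0 0 0" --pt "0 3.45 -2.38 0.2 0 0 0" --pt "0 3.45 -2.38 0.2 0 0 0" --pt "0 3.45 -2.38 0.2 0 0 0" --pt "0 3.45 -2.38 0.2 0 0 0" --pt "0 3.45 -2.38 0.2 0 0 0" --pt "0 1.5 -1 0 0 0 0" --pt "0 0 0 0 0 0 0" --pt "0 0 0 0 0 0 0"

```text
clock: 41.85
position: [612.0, -382.1, 198.0]
ee_rot: [-0.706, 0.708, 0.003, -0.001]
contact_force: [-1.1, 0.1, -0.5]
gripper_width: 8.9
```

Run:
```python
from h import *
st=read_state(); print(st["position"],st["gripper_width"],st["joints"].round(2),st["contact_force"])
p,Q=pose();B,RB=pour(40,190);C,RC=pour(75,150);D,RD=pour(88,150,-12);go(p,Q,B,RB,10); go(B,RB,C,RC,10); go(C,RC,D,RD,4)
```

```text
[ 611.95866808 -382.07736407  198.01870513] 8.895893811678041 [-0.34  0.56  0.27 -0.   -1.29  0.33] [-1.14577561  0.12880816 -0.53783159]
10 rows of [0.03, -0.05, -0.57] [0.04, 4.02, -0.01]
10 rows of [-0.31, 0.0, -0.42] [0.0, 3.5, 0.0]
4 rows of [0.04, 0.0, -0.55] [0.0, 3.25, 0.0]
```

servo_tool --pt "0 0.03 -0.05 -0.58 0 4 0" --pt "0 0.03 -0.05 -0.58 0 4 0" --pt "0 0.03 -0.05 -0.58 0 4 0" --pt "0 0.03 -0.05 -0.58 0 4 0" --pt "0 0.03 -0.05 -0.58 0 4 0" --pt "0 0.03 -0.05 -0.58 0 4 0" --pt "0 0.03 -0.05 -0.58 0 4 0" --pt "0 0.03 -0.05 -0.58 0 4 0" --pt "0 0.03 -0.05 -0.58 0 4 0" --pt "0 0.03 -0.05 -0.58 0 4 0" --pt "0 0 0 0 0 0 0"

```text
clock: 42.95
position: [616.8, -365.5, 254.6]
ee_rot: [0.666, -0.663, 0.24, 0.243]
contact_force: [0.5, -1.1, -1.2]
gripper_width: 9.3
```

servo_tool --pt "0 -0.31 0 -0.42 0 3.5 0" --pt "0 -0.31 0 -0.42 0 3.5 0" --pt "0 -0.31 0 -0.42 0 3.5 0" --pt "0 -0.31 0 -0.42 0 3.5 0" --pt "0 -0.31 0 -0.42 0 3.5 0" --pt "0 -0.31 0 -0.42 0 3.5 0" --pt "0 -0.31 0 -0.42 0 3.5 0" --pt "0 -0.31 0 -0.42 0 3.5 0" --pt "0 -0.31 0 -0.42 0 3.5 0" --pt "0 -0.31 0 -0.42 0 3.5 0" --pt "0 0 0 0 0 0 0"

```text
clock: 44.05
position: [617.6, -315.8, 251.7]
ee_rot: [0.562, -0.561, 0.428, 0.432]
contact_force: [0.3, -0.6, -1.5]
gripper_width: 9.1
```

servo_tool --pt "0 0.04 0 -0.55 0 3.25 0" --pt "0 0.04 0 -0.55 0 3.25 0" --pt "0 0.04 0 -0.55 0 3.25 0" --pt "0 0.04 0 -0.55 0 3.25 0" --pt "0 0 0 0 0 0 0" --pt "0 0 0 0 0 0 0" --pt "0 0 0 0 0 0 0" --pt "0 0 0 0 0 0 0" --pt "0 0 0 0 0 0 0"

```text
clock: 44.95
position: [618.1, -295.3, 259.9]
ee_rot: [-0.508, 0.51, -0.49, -0.492]
contact_force: [-0.4, 0.1, -1.1]
gripper_width: 8.7
```

Run:
```python
from h import *
st=read_state(); print(st["position"],st["gripper_width"],st["joints"].round(2),st["contact_force"])
w=shot("wrist","w15"); s=shot("side","s15"); t=shot("top","t15")
print("w",nuts(w,(0,0,560,420)));print("s",nuts(s,(180,240,420,420)), "t",nuts(t,(280,150,450,275)))
p,Q=pose();B,RB=pour(40,190);A,RA=pour(0,205);go(p,Q,B,RB,8); go(B,RB,A,RA,6); pa=np.array([475.2,-179.6,205]); go(A,RA,pa,RA,6); go(pa,RA,pa,down(-9.1),12)
```

```text
[ 618.10813212 -295.33202284  259.88209193] 8.682514404177333 [ 0.06  0.63 -0.61  1.5  -1.56 -1.24] [-0.38906491  0.12769703 -1.0509958 ]
w [(946, [485.0, 340.0], [331.0, -528.0, 12.0])]
s [(31, [241.0, 241.0], [474.0, 95.0, 12.0]), (172, [272.0, 242.0], [558.0, 80.0, 12.0]), (82, [229.0, 375.0], [435.0, -303.0, 12.0]), (34, [225.0, 384.0], [428.0, -321.0, 12.0])] t [(17, [326.0, 176.0], [654.0, -104.0, 12.0]), (24, [382.0, 182.0], [632.0, -282.0, 12.0]), (18, [392.0, 242.0], [438.0, -306.0, 12.0]), (22, [400.0, 244.0], [430.0, -328.0, 12.0]), (20, [325.0, 265.0], [367.0, -91.0, 12.0])]
8 rows of [0.28, 0.01, 0.89] [0.02, -5.99, -0.0]
6 rows of [-0.06, 0.0, 0.99] [0.0, -6.67, 0.0]
6 rows of [-3.46, 2.36, -0.13] [0.0, 0.0, 0.0]
12 rows of [0.0, 0.0, 0.0] [0.0, 0.0, -6.74]
```

servo_tool --pt "0 0.28 0.01 0.87 0 -6 0" --pt "0 0.28 0.01 0.87 0 -6 0" --pt "0 0.28 0.01 0.87 0 -6 0" --pt "0 0.28 0.01 0.87 0 -6 0" --pt "0 0.28 0.01 0.87 0 -6 0" --pt "0 0.28 0.01 0.87 0 -6 0" --pt "0 0.28 0.01 0.87 0 -6 0" --pt "0 0.28 0.01 0.87 0 -6 0"

```text
clock: 45.9
position: [616.8, -365.8, 253.2]
ee_rot: [-0.665, 0.666, -0.24, -0.241]
contact_force: [-0.3, -1.1, -0.5]
gripper_width: 8.9
```

servo_tool --pt "0 -0.06 0 0.99 0 -6.67 0" --pt "0 -0.06 0 0.99 0 -6.67 0" --pt "0 -0.06 0 0.99 0 -6.67 0" --pt "0 -0.06 0 0.99 0 -6.67 0" --pt "0 -0.06 0 0.99 0 -6.67 0" --pt "0 -0.06 0 0.99 0 -6.67 0"

```text
clock: 46.5
position: [617.4, -385.0, 198.3]
ee_rot: [-0.707, 0.707, 0.002, 0.002]
contact_force: [-0.2, -0.9, -1.2]
gripper_width: 8.8
```

servo_tool --pt "0 -3.46 2.36 -0.13 0 0 0" --pt "0 -3.46 2.36 -0.13 0 0 0" --pt "0 -3.46 2.36 -0.13 0 0 0" --pt "0 -3.46 2.36 -0.13 0 0 0" --pt "0 -3.46 2.36 -0.13 0 0 0" --pt "0 -3.46 2.36 -0.13 0 0 0" --pt "0 0 0 0 0 0 0"

```text
clock: 47.2
position: [472.4, -174.8, 206.6]
ee_rot: [0.707, -0.707, -0.002, 0.0]
contact_force: [0.6, -0.4, -0.9]
gripper_width: 8.7
```

servo_tool --pt "0 0 0 0 0 0 -6.74" --pt "0 0 0 0 0 0 -6.74" --pt "0 0 0 0 0 0 -6.74" --pt "0 0 0 0 0 0 -6.74" --pt "0 0 0 0 0 0 -6.74" --pt "0 0 0 0 0 0 -6.74" --pt "0 0 0 0 0 0 -6.74" --pt "0 0 0 0 0 0 -6.74" --pt "0 0 0 0 0 0 -6.74" --pt "0 0 0 0 0 0 -6.74" --pt "0 0 0 0 0 0 -6.74" --pt "0 0 0 0 0 0 -6.74"

```text
clock: 48.4
position: [475.9, -177.9, 206.0]
ee_rot: [0.997, -0.078, -0.001, -0.001]
contact_force: [-0.1, 0.5, -0.6]
gripper_width: 9.0
```

servo_tool --pt "0 0 0 0 0 0 0" --pt "0 0 0 0 0 0 0"

```text
clock: 48.6
position: [476.0, -177.8, 206.0]
ee_rot: [0.997, -0.082, -0.001, -0.001]
contact_force: [0.0, 0.1, -0.8]
gripper_width: 9.0
```

Run:
```python
from h import *
st=read_state(); print(st["position"],st["gripper_width"],st["joints"].round(2),st["contact_force"])
s=shot("side","s16"); t=shot("top","t16"); w=shot("wrist","w16")
def small(d,box):
    x0,y0,x1,y1=box; h=cv2.cvtColor(d["image"],cv2.COLOR_RGB2HSV)[y0:y1,x0:x1]; m=cv2.inRange(h,(3,60,40),(18,255,255)); n,l,q,c=cv2.connectedComponentsWithStats(m); return [(int(q[i,4]),(c[i]+[x0,y0]).round(1).tolist()) for i in range(1,n) if q[i,4]>3]
print("side jar",small(s,(290,270,370,380))); print("side13",small(load("s13"),(290,270,370,380)));print("side10",small(load("s10"),(290,270,370,380)))
print("top fun",small(t,(355,150,420,210)),small(load("t10"),(355,150,420,210)))
print("throat",proj(s,(617,-271,100)),proj(t,(617,-271,100)),proj(t,(617,-271,20)))
p,Q=pose();go(p,Q,np.array([475.5,-179.6,30]),down(-9.1),6)
c=[cv2.resize(i["image"][y:y+90,x:x+90],(400,400),interpolation=2) for i,x,y in ((s,285,270),(t,345,140))]
cv2.imwrite("pics/c16.png",np.hstack(c)[:,:,::-1])
```

```text
[ 475.95108717 -177.83465063  205.98908755] 9.035263074408693 [-0.04  0.19 -0.28 -0.   -1.11  1.45] [ 0.00916601  0.05587489 -0.76136405]
side jar [(4, [292.0, 273.5]), (8, [298.5, 274.8]), (106, [319.4, 342.8]), (49, [329.8, 348.9])]
side13 [(8, [298.5, 274.8]), (53, [330.6, 349.0])]
side10 [(7, [299.0, 274.7])]
top fun [(906, [384.2, 196.8])] [(1128, [387.8, 195.6])]
throat [326.89615365 316.7039711 ] [383.77791751 180.72488833] [379.18721201 185.83249452]
6 rows of [-0.0, 0.03, 2.93] [-0.01, 0.02, -0.04]
```

The jar's orange area in the side view grew from 53 to 155 px, which is three nuts. Now I set scoop 2 down.

servo_tool --pt "0 0 0 2.92 0 0 0" --pt "0 0 0 2.92 0 0 0" --pt "0 0 0 2.92 0 0 0" --pt "0 0 0 2.92 0 0 0" --pt "0 0 0 2.92 0 0 0" --pt "0 0 0 2.6 0 0 0" --pt "0 0 0 0.3 0 0 0" --pt "0 0 0 0.3 0 0 0" --pt "0 0 0 0.1 0 0 0" --pt "0 0 0 0 0 0 0" --pt "0 0 0 0 0 0 0"

```text
clock: 49.85
position: [476.6, -177.5, 28.2]
ee_rot: [0.997, -0.081, 0.001, -0.0]
contact_force: [0.4, -0.7, -0.6]
gripper_width: 8.8
```

servo_tool --pt "0 0 0 0.1 0 0 0" --pt "0 0 0 0 0 0 0" --pt "0 0 0 0 0 0 0"

```text
clock: 50.15
position: [475.8, -177.5, 26.3]
ee_rot: [0.997, -0.081, -0.001, -0.0]
contact_force: [0.0, 0.0, -0.9]
gripper_width: 9.2
```

servo_tool --pt "0 0 0 0.1 0 0 0" --pt "0 0 0 0 0 0 0" --pt "0 0 0 0 0 0 0"

```text
clock: 50.45
position: [475.8, -177.5, 25.0]
ee_rot: [0.997, -0.081, -0.001, -0.0]
contact_force: [0.4, 0.5, -0.4]
gripper_width: 8.8
```

servo_tool --pt "0 0 0 0.15 0 0 0" --pt "0 0 0 0 0 0 0" --pt "0 0 0 0 0 0 0"

```text
clock: 50.75
position: [475.7, -177.5, 23.5]
ee_rot: [0.997, -0.081, -0.001, -0.0]
contact_force: [-0.7, 0.3, -0.2]
gripper_width: 8.8
```

servo_tool --pt "0 0 0 0.1 0 0 0" --pt "0 0 0 0 0 0 0" --pt "0 0 0 0 0 0 0"

```text
clock: 51.05
position: [475.9, -177.5, 22.7]
ee_rot: [0.997, -0.081, -0.001, -0.0]
contact_force: [-0.2, 0.3, 1.1]
gripper_width: 9.1
```

Run:
```python
from h import *
go(np.array([476,-177.5,172.]),down(-9.3),np.array([474,-330,172.]),down(-19),5)
```

```text
5 rows of [0.66, 2.98, 0.0] [0.0, 0.0, 1.94]
```

servo_tool --pt "0 0 0 0.05 0 0 0" --pt "0.5 0 0 0 0 0 0" --pt "0.5 0 0 0 0 0 0" --pt "0.5 0 0 0 0 0 0" --pt "0.5 0 0 0 0 0 0" --pt "0.5 0 0 0 0 0 0" --pt "0.5 0 0 -3 0 0 0" --pt "0.5 0 0 -3 0 0 0" --pt "0.5 0 0 -3 0 0 0" --pt "0.5 0 0 -3 0 0 0" --pt "0.5 0 0 -3 0 0 0"

```text
clock: 52.15
position: [475.6, -177.6, 173.3]
ee_rot: [0.997, -0.081, -0.001, -0.001]
contact_force: [0.1, 0.4, 0.1]
gripper_width: 43.0
```

servo_tool --pt "0.5 0.66 2.98 0 0 0 1.94" --pt "0.5 0.66 2.98 0 0 0 1.94" --pt "0.5 0.66 2.98 0 0 0 1.94" --pt "0.5 0.66 2.98 0 0 0 1.94" --pt "0.5 0.66 2.98 0 0 0 1.94" --pt "0.5 0 0 0 0 0 0" --pt "0.5 0 0 0 0 0 0"

```text
clock: 52.85
position: [473.7, -330.4, 171.4]
ee_rot: [0.986, -0.165, -0.001, -0.001]
contact_force: [0.5, -0.9, -0.5]
gripper_width: 42.7
```

Run:
```python
from h import *
st=read_state(); print(st["position"],st["joints"].round(2))
d=shot("wrist","w17"); scan(d); print(nuts(d,(100,60,460,330)))
```

```text
[ 473.73048418 -330.37700303  171.38493476] [-0.33  0.34 -0.17 -0.   -1.07  1.57]
166 [(279, 284)] ; 170 [(277, 286)] ; 174 [(277, 286)] ; 178 [(276, 287)] ; 182 [(276, 288)] ; 186 [(276, 288)] ; 190 [(255, 270), (275, 287)] ; 194 [(254, 306)] ; 198 [(270, 307)] ; 202 [(255, 256), (275, 287)] ; 206 [(255, 256), (275, 286), (303, 305)] ; 210 [(255, 256), (276, 286), (303, 304)] ; 214 [(255, 256), (303, 304)] ; 218 [(255, 256), (264, 271), (302, 304)] ; 222 [(255, 255), (260, 260), (274, 274), (284, 285), (296, 297), (302, 303)] ; 226 [(255, 255), (276, 276), (282, 282), (302, 303)] ; 230 [(255, 255), (302, 303)] ; 234 [(254, 255), (301, 303)] ; 238 [(254, 255), (302, 302)] ; 242 [(254, 255), (301, 302)] ; 246 [(254, 255), (301, 302)] ; 250 [(302, 302)] ; 
[(251, [267.0, 227.0], [437.0, -305.0, 12.0]), (246, [291.0, 228.0], [428.0, -327.0, 12.0]), (50, [449.0, 264.0], [337.0, -469.0, 12.0])]
```

Run:
```python
from h import *
d=load("w17");
B=onz(d,(280.4,194.5),34);F=onz(d,(278,246),34); v=(B-F);v/=np.linalg.norm(v); y=np.degrees(np.arctan2(v[1],v[0])); print(B,F,y)
g=B+14*v; print("grip",g,onz(d,(281.3,193),74)); pick((g+onz(d,(281.3,193),74))/2,y,20)
p=np.array([g[0],g[1],210]);A,RA=pour(0,205); go(p,down(y),p,RA,10); go(p,RA,A,RA,5)
```

```text
[ 469.47131996 -329.84408596   34.        ] [ 422.51802385 -311.25636249   34.        ] -21.59746652467825
grip [ 482.48841863 -334.99725412   34.        ] [ 480.30355872 -334.24671953   74.        ]
[ 0.93 -0.37  0.  ]
2 rows of [0.43, 0.1, -0.0] [-0.02, 0.07, 1.32]
5 rows of [0.0, 0.0, 3.03] [0.0, 0.0, 0.0]
10 rows of [0.0, 0.0, 0.0] [0.0, 0.0, 6.84]
5 rows of [1.04, -2.69, 0.26] [0.0, 0.0, 0.0]
```

servo_tool --pt "0.5 0.43 0.1 0 0 0 1.3" --pt "0.5 0.43 0.1 0 0 0 1.3" --pt "0.5 0 0 3 0 0 0" --pt "0.5 0 0 3 0 0 0" --pt "0.5 0 0 3 0 0 0" --pt "0.5 0 0 3 0 0 0" --pt "0.5 0 0 3 0 0 0" --pt "0.5 0 0 0 0 0 0" --pt "0.5 0 0 0 0 0 0"

```text
clock: 53.8
position: [482.2, -334.6, 22.2]
ee_rot: [0.982, -0.186, -0.001, -0.0]
contact_force: [0.1, 0.4, 0.1]
gripper_width: 42.7
```

servo_tool --pt "0 0 0 0 0 0 0" --pt "0 0 0 0 0 0 0" --pt "0 0 0 0 0 0 0" --pt "0 0 0 0 0 0 0" --pt "0 0 0 0 0 0 0" --pt "0 0 0 0 0 0 0"

```text
clock: 54.4
position: [483.0, -335.3, 23.9]
ee_rot: [0.982, -0.187, 0.001, 0.0]
contact_force: [0.3, 0.8, 6.1]
gripper_width: 8.9
```

servo_tool --pt "0 0 0 -1 0 0 0" --pt "0 0 0 -3 0 0 0" --pt "0 0 0 -3 0 0 0" --pt "0 0 0 -3 0 0 0" --pt "0 0 0 -3 0 0 0" --pt "0 0 0 -3 0 0 0" --pt "0 0 0 -2 0 0 0" --pt "0 0 0 -1 0 0 0" --pt "0 0 0 0 0 0 0"

```text
clock: 55.3
position: [482.0, -335.0, 213.2]
ee_rot: [0.982, -0.187, 0.0, -0.0]
contact_force: [0.7, -0.9, -0.9]
gripper_width: 8.9
```

servo_tool --pt "0 0 0 0 0 0 5.4" --pt "0 0 0 0 0 0 7" --pt "0 0 0 0 0 0 7" --pt "0 0 0 0 0 0 7" --pt "0 0 0 0 0 0 7" --pt "0 0 0 0 0 0 7" --pt "0 0 0 0 0 0 7" --pt "0 0 0 0 0 0 7" --pt "0 0 0 0 0 0 7" --pt "0 0 0 0 0 0 7"

```text
clock: 56.3
position: [480.6, -334.3, 209.6]
ee_rot: [-0.706, 0.709, 0.003, -0.001]
contact_force: [-0.8, 1.0, -1.2]
gripper_width: 8.9
```

servo_tool --pt "0 0.5 -1.3 0 0 0 0" --pt "0 1.04 -2.69 0.26 0 0 0" --pt "0 1.04 -2.69 0.26 0 0 0" --pt "0 1.04 -2.69 0.26 0 0 0" --pt "0 1.04 -2.69 0.26 0 0 0" --pt "0 0.5 -1.3 0 0 0 0" --pt "0 0 0 0 0 0 0" --pt "0 0 0 0 0 0 0"

```text
clock: 57.1
position: [614.4, -385.8, 198.8]
ee_rot: [0.707, -0.707, -0.003, 0.001]
contact_force: [0.5, 0.7, -1.5]
gripper_width: 9.3
```

Run:
```python
from h import *
st=read_state(); print(st["position"],st["gripper_width"],st["joints"].round(2),st["contact_force"])
p,Q=pose();B,RB=pour(40,190);go(p,Q,B,RB,10)
```

```text
[ 614.41786412 -385.80442626  198.8021805 ] 9.264269699824304 [-0.34  0.57  0.29 -0.   -1.29  0.34] [ 0.45545489  0.68214756 -1.46037601]
10 rows of [-0.01, -0.02, -0.57] [0.03, 4.02, 0.01]
```

servo_tool --pt "0 0 -0.02 -0.57 0 4 0" --pt "0 0 -0.02 -0.57 0 4 0" --pt "0 0 -0.02 -0.57 0 4 0" --pt "0 0 -0.02 -0.57 0 4 0" --pt "0 0 -0.02 -0.57 0 4 0" --pt "0 0 -0.02 -0.57 0 4 0" --pt "0 0 -0.02 -0.57 0 4 0" --pt "0 0 -0.02 -0.57 0 4 0" --pt "0 0 -0.02 -0.57 0 4 0" --pt "0 0 -0.02 -0.57 0 4 0" --pt "0 0 0 0 0 0 0"

```text
clock: 58.2
position: [615.7, -367.8, 253.2]
ee_rot: [0.666, -0.663, 0.24, 0.243]
contact_force: [-0.4, -0.2, -1.1]
gripper_width: 9.1
```

servo_tool --pt "0 -0.31 0 -0.42 0 3.5 0" --pt "0 -0.31 0 -0.42 0 3.5 0" --pt "0 -0.31 0 -0.42 0 3.5 0" --pt "0 -0.31 0 -0.42 0 3.5 0" --pt "0 -0.31 0 -0.42 0 3.5 0" --pt "0 -0.31 0 -0.42 0 3.5 0" --pt "0 -0.31 0 -0.42 0 3.5 0" --pt "0 -0.31 0 -0.42 0 3.5 0" --pt "0 -0.31 0 -0.42 0 3.5 0" --pt "0 -0.31 0 -0.42 0 3.5 0" --pt "0 0 0 0 0 0 0"

```text
clock: 59.3
position: [616.7, -317.8, 250.4]
ee_rot: [0.563, -0.56, 0.428, 0.431]
contact_force: [-0.7, 0.1, -1.5]
gripper_width: 9.0
```

servo_tool --pt "0 0.04 0 -0.55 0 3.25 0" --pt "0 0.04 0 -0.55 0 3.25 0" --pt "0 0.04 0 -0.55 0 3.25 0" --pt "0 0.04 0 -0.55 0 3.25 0" --pt "0 0 0 0 0 0 0" --pt "0 0 0 0 0 0 0" --pt "0 0 0 0 0 0 0" --pt "0 0 0 0 0 0 0" --pt "0 0 0 0 0 0 0"

```text
clock: 60.2
position: [617.3, -296.7, 258.6]
ee_rot: [0.509, -0.509, 0.491, 0.491]
contact_force: [0.9, -0.2, -1.3]
gripper_width: 9.1
```

Run:
```python
from h import *
st=read_state(); print(st["position"],st["gripper_width"],st["joints"].round(2),st["contact_force"])
p,Q=pose();B,RB=pour(40,190);A,RA=pour(0,205);go(p,Q,B,RB,8); go(B,RB,A,RA,6); pa=np.array([482.8,-335.2,205]); go(A,RA,pa,RA,5); go(pa,RA,pa,down(-21.6),10)
w=shot("wrist","w18");print(nuts(w,(0,0,560,420)))
```

```text
[ 617.26566681 -296.71317035  258.63839068] 9.093355761213932 [ 0.05  0.63 -0.62  1.51 -1.55 -1.24] [ 0.88877303 -0.18841164 -1.25639445]
8 rows of [0.28, 0.0, 0.87] [-0.0, -5.99, 0.0]
6 rows of [-0.06, 0.0, 0.99] [0.0, -6.67, 0.0]
5 rows of [-1.04, 2.68, -0.16] [0.0, 0.0, 0.0]
10 rows of [0.0, 0.0, 0.0] [0.0, 0.0, -6.84]
[(968, [487.0, 341.0], [331.0, -528.0, 12.0])]
```

servo_tool --pt "0 0.28 0 0.87 0 -6 0" --pt "0 0.28 0 0.87 0 -6 0" --pt "0 0.28 0 0.87 0 -6 0" --pt "0 0.28 0 0.87 0 -6 0" --pt "0 0.28 0 0.87 0 -6 0" --pt "0 0.28 0 0.87 0 -6 0" --pt "0 0.28 0 0.87 0 -6 0" --pt "0 0.28 0 0.87 0 -6 0"

```text
clock: 61.05
position: [616.9, -367.2, 252.1]
ee_rot: [0.666, -0.665, 0.24, 0.24]
contact_force: [0.0, -0.3, -1.1]
gripper_width: 8.9
```

servo_tool --pt "0 -0.06 0 0.99 0 -6.67 0" --pt "0 -0.06 0 0.99 0 -6.67 0" --pt "0 -0.06 0 0.99 0 -6.67 0" --pt "0 -0.06 0 0.99 0 -6.67 0" --pt "0 -0.06 0 0.99 0 -6.67 0" --pt "0 -0.06 0 0.99 0 -6.67 0"

```text
clock: 61.65
position: [617.6, -386.3, 197.2]
ee_rot: [0.708, -0.706, -0.002, -0.002]
contact_force: [-0.1, -0.4, -0.9]
gripper_width: 9.0
```

servo_tool --pt "0 -1.04 2.68 -0.16 0 0 0" --pt "0 -1.04 2.68 -0.16 0 0 0" --pt "0 -1.04 2.68 -0.16 0 0 0" --pt "0 -1.04 2.68 -0.16 0 0 0" --pt "0 -1.04 2.68 -0.16 0 0 0" --pt "0 0 0 0 0 0 0"

```text
clock: 62.25
position: [479.9, -333.7, 205.8]
ee_rot: [0.707, -0.707, -0.002, -0.0]
contact_force: [1.4, 0.3, -0.8]
gripper_width: 8.7
```

servo_tool --pt "0 0 0 0 0 0 -6.84" --pt "0 0 0 0 0 0 -6.84" --pt "0 0 0 0 0 0 -6.84" --pt "0 0 0 0 0 0 -6.84" --pt "0 0 0 0 0 0 -6.84" --pt "0 0 0 0 0 0 -6.84" --pt "0 0 0 0 0 0 -6.84" --pt "0 0 0 0 0 0 -6.84" --pt "0 0 0 0 0 0 -6.84" --pt "0 0 0 0 0 0 -6.84" --pt "0 0 0 0 0 0 0" --pt "0 0 0 0 0 0 0"

```text
clock: 63.45
position: [483.5, -335.0, 204.8]
ee_rot: [0.982, -0.188, -0.001, -0.001]
contact_force: [-0.1, 0.1, -1.1]
gripper_width: 9.3
```

```bash
cat >> h.py <<'E'
def small(d,box):
    x0,y0,x1,y1=box; h=cv2.cvtColor(d["image"],cv2.COLOR_RGB2HSV)[y0:y1,x0:x1]; m=cv2.inRange(h,(3,60,40),(18,255,255)); n,l,q,c=cv2.connectedComponentsWithStats(m); return [(int(q[i,4]),(c[i]+[x0,y0]).round(1).tolist()) for i in range(1,n) if q[i,4]>3]
E
python3 - <<'E'
from h import *
st=read_state(); print(st["position"],st["gripper_width"],st["joints"].round(2),st["contact_force"])
s=shot("side","s19"); print("side jar",small(s,(290,270,370,380)))
p,Q=pose();print(Q.as_matrix().round(3).tolist());go(p,Q,np.array([482.8,-335.2,30]),down(-21.6),6)
E
```

```text
[ 483.48531947 -335.03510105  204.76980307] 9.297107490339014 [-0.33  0.33 -0.09 -0.   -1.15  1.52] [-0.06547418  0.07631138 -1.09409714]
side jar [(4, [292.0, 273.5]), (7, [299.0, 274.7]), (104, [319.2, 342.7]), (50, [331.0, 343.4]), (56, [325.1, 351.3])]
[[0.929, -0.369, -0.001], [-0.369, -0.929, 0.002], [-0.002, -0.001, -1.0]]
6 rows of [-0.01, 0.01, 2.91] [-0.01, 0.02, -0.01]
```

servo_tool --pt "0 0 0 2.91 0 0 0" --pt "0 0 0 2.91 0 0 0" --pt "0 0 0 2.91 0 0 0" --pt "0 0 0 2.91 0 0 0" --pt "0 0 0 2.91 0 0 0" --pt "0 0 0 2.6 0 0 0" --pt "0 0 0 0.3 0 0 0" --pt "0 0 0 0.3 0 0 0" --pt "0 0 0 0 0 0 0" --pt "0 0 0 0 0 0 0"

```text
clock: 64.5
position: [484.2, -335.3, 28.9]
ee_rot: [0.982, -0.187, 0.001, -0.0]
contact_force: [-0.5, 0.5, -0.5]
gripper_width: 8.6
```

servo_tool --pt "0 0 0 0.1 0 0 0" --pt "0 0 0 0 0 0 0" --pt "0 0 0 0 0 0 0"

```text
clock: 64.8
position: [483.3, -334.9, 26.9]
ee_rot: [0.982, -0.187, -0.0, -0.0]
contact_force: [0.1, 0.4, -1.2]
gripper_width: 9.3
```

servo_tool --pt "0 0 0 0.1 0 0 0" --pt "0 0 0 0 0 0 0" --pt "0 0 0 0 0 0 0"

```text
clock: 65.1
position: [483.1, -334.8, 25.3]
ee_rot: [0.982, -0.187, -0.001, -0.001]
contact_force: [0.2, 1.1, -1.7]
gripper_width: 9.0
```

servo_tool --pt "0 0 0 0.1 0 0 0" --pt "0 0 0 0 0 0 0" --pt "0 0 0 0 0 0 0"

```text
clock: 65.4
position: [483.1, -334.8, 24.3]
ee_rot: [0.982, -0.187, -0.001, -0.001]
contact_force: [-0.3, -1.0, -1.4]
gripper_width: 8.9
```

servo_tool --pt "0 0 0 0.1 0 0 0" --pt "0 0 0 0 0 0 0" --pt "0 0 0 0 0 0 0"

```text
clock: 65.7
position: [483.3, -334.9, 23.9]
ee_rot: [0.982, -0.187, -0.001, -0.0]
contact_force: [-1.3, 1.1, 2.9]
gripper_width: 9.3
```

servo_tool --pt "0 0 0 0.05 0 0 0" --pt "0 0 0 0 0 0 0" --pt "0 0 0 0 0 0 0"

```text
clock: 66.0
position: [483.3, -334.9, 23.9]
ee_rot: [0.982, -0.187, -0.0, -0.0]
contact_force: [-1.8, 1.8, 6.4]
gripper_width: 8.7
```

Run:
```python
from h import *
go(np.array([483,-335,173.]),down(-21.6),np.array([440,-170,310.]),down(0),6)
```

```text
6 rows of [-1.31, -2.54, -2.28] [0.0, 0.0, -3.6]
```

servo_tool --pt "0.5 0 0 0 0 0 0" --pt "0.5 0 0 0 0 0 0" --pt "0.5 0 0 0 0 0 0" --pt "0.5 0 0 0 0 0 0" --pt "0.5 0 0 0 0 0 0" --pt "0.5 0 0 -3 0 0 0" --pt "0.5 0 0 -3 0 0 0" --pt "0.5 0 0 -3 0 0 0" --pt "0.5 0 0 -3 0 0 0" --pt "0.5 0 0 -3 0 0 0"

```text
clock: 67.0
position: [483.1, -334.9, 174.0]
ee_rot: [0.982, -0.187, -0.001, -0.001]
contact_force: [0.4, -0.5, -0.7]
gripper_width: 42.8
```

servo_tool --pt "0.5 -1.31 -2.54 -2.28 0 0 -3.6" --pt "0.5 -1.31 -2.54 -2.28 0 0 -3.6" --pt "0.5 -1.31 -2.54 -2.28 0 0 -3.6" --pt "0.5 -1.31 -2.54 -2.28 0 0 -3.6" --pt "0.5 -1.31 -2.54 -2.28 0 0 -3.6" --pt "0.5 -1.31 -2.54 -2.28 0 0 -3.6" --pt "0.5 0 0 0 0 0 0" --pt "0.5 0 0 0 0 0 0"

```text
clock: 67.8
position: [440.1, -169.8, 310.4]
ee_rot: [1.0, 0.001, 0.0, -0.001]
contact_force: [-0.4, -0.3, -0.6]
gripper_width: 42.7
```

Run:
```python
from h import *
st=read_state(); print(st["position"],st["gripper_width"],st["contact_force"])
s=shot("side","s20"); t=shot("top","t20"); w=shot("wrist","w20")
print("side jar",small(s,(290,270,370,380)),"wrist",nuts(w,(0,60,560,330)),"side",nuts(s,(180,250,290,420)))
c=[cv2.resize(s["image"][265:365,280:380],(300,300),interpolation=2),cv2.resize(s["image"][120:420,170:420],(250,300)), cv2.resize(t["image"][140:230,345:420],(250,300),interpolation=2)]
b=cv2.resize(w["image"][0:250],(800,300))
cv2.imwrite("pics/c20.png",np.vstack([np.hstack(c),b])[:,:,::-1])
```

```text
[ 440.0523028  -169.82221289  310.35145547] 42.68546486975286 [-0.4467846  -0.29885526 -0.63140923]
side jar [(7, [299.0, 274.7]), (104, [319.3, 342.6]), (58, [331.4, 343.7]), (57, [325.2, 351.3])] wrist [(5259, [50.0, 105.0], [512.0, 124.0, 12.0]), (33, [537.0, 204.0], [379.0, -530.0, 12.0]), (18, [544.0, 211.0], [369.0, -542.0, 12.0]), (36, [544.0, 218.0], [359.0, -543.0, 12.0]), (22, [538.0, 231.0], [340.0, -540.0, 12.0]), (54, [535.0, 238.0], [328.0, -538.0, 12.0]), (31, [526.0, 247.0], [315.0, -528.0, 12.0])] side []
```

View pics/c20.png

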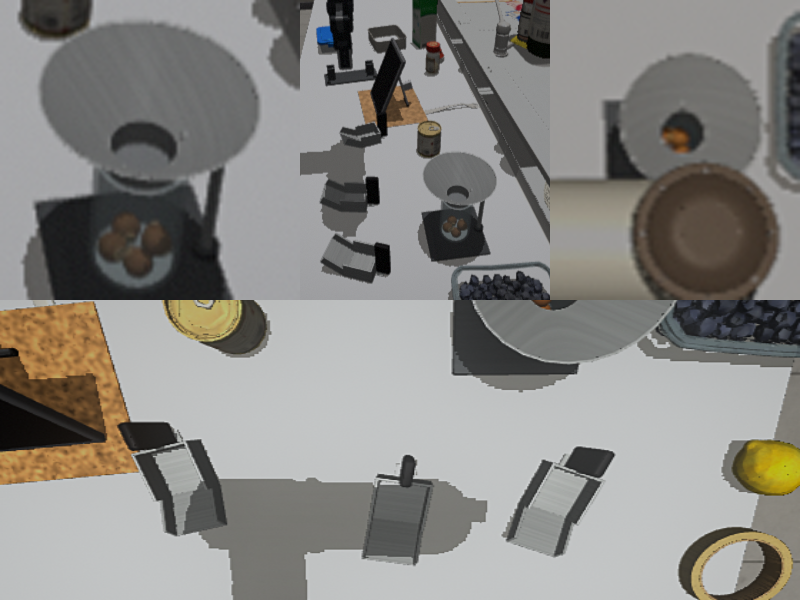

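The crops show all scoops level and empty, the tablet standing, and at least four nuts on the jar floor around (130,240). A fifth could be hidden or in the throat, so I'll check numerically.

Run:
```python
from h import *
s=load("s20"); h=cv2.cvtColor(s["image"],cv2.COLOR_RGB2HSV)
print("side R chan"); 
for r in range(328,360,1): print(r," ".join("%3d"%s["image"][r,c,0] if (3<=h[r,c,0]<=18 and h[r,c,1]>60) else " . " for c in range(310,344)))
t=load("t20"); h=cv2.cvtColor(t["image"],cv2.COLOR_RGB2HSV); print("top")
for r in range(170,190): print(r," ".join("%3d"%t["image"][r,c,0] if (3<=h[r,c,0]<=18 and h[r,c,1]>60) else " . " for c in range(374,396)))
# camera vertical above funnel: tool rotation tilt
p,Q=pose(); cam=np.array([73.65,-.3,-165.2]); 
T=R.from_euler('y',16.9,degrees=True)
for sg in (1,-1):
    Rn=down(0)*R.from_euler('y',sg*16.9,degrees=True); look=Rn.apply([-.29,0,.957]); print(sg,look)
    if look[2]<-.99:
        pn=np.array([617,-271,430.])-Rn.apply(cam); print(pn); go(p,Q,pn,Rn)
```

```text
side R chan
328  .   .   .   .   .   .   .   .   .   .   .   .   .   .   .   .   .   .   .   .   .   .   .   .   .   .   .   .   .   .   .   .   .   . 
329  .   .   .   .   .   .   .   .   .   .   .   .   .   .   .   .   .   .   .   .   .   .   .   .   .   .   .   .   .   .   .   .   .   . 
330  .   .   .   .   .   .   .   .   .   .   .   .   .   .   .   .   .   .   .   .   .   .   .   .   .   .   .   .   .   .   .   .   .   . 
331  .   .   .   .   .   .   .   .   .   .   .   .   .   .   .   .   .   .   .   .   .   .   .   .   .   .   .   .   .   .   .   .   .   . 
332  .   .   .   .   .   .   .   .   .   .   .   .   .   .   .   .   .   .   .   .   .   .   .   .   .   .   .   .   .   .   .   .   .   . 
333  .   .   .   .   .   .   .   .   .   .   .   .   .   .   .   .   .   .   .   .   .   .   .   .   .   .   .   .   .   .   .   .   .   . 
334  .   .   .   .   .   .   .   .   .   .   .   .   .   .   .   .   .   .   .   .   .   .   .   .   .   .   .   .   .   .   .   .   .   . 
335  .   .   .   .   .   .   .   .   .   .   .   .   .   .   .   .   .   .   .   .   .   .   .   .   .   .  
[... 4722 characters left out ...]
4  98 120 117  78  .   .   .   .   .   .   .   .   . 
185  .   .   .   .   .   .   .   .  111 130 133 120  93  .   .   .   .   .   .   .   .   . 
186  .   .   .   .   .   .   .   .   .   .   .   .   .   .   .   .   .   .   .   .   .   . 
187  .   .   .   .   .   .   .   .   .   .   .   .   .   .   .   .   .   .   .   .   .   . 
188  .   .   .   .   .   .   .   .   .   .   .   .   .   .   .   .   .   .   .   .   .   . 
189  .   .   .   .   .   .   .   .   .   .   .   .   .   .   76  81  82  84  81  81  84  . 
1 [ 7.26059897e-04  0.00000000e+00 -9.99974236e-01]
[ 594.55468192 -271.3         250.52417936]
5 rows of [2.95, 2.01, 1.51] [-0.02, 3.43, -0.01]
-1 [-0.55567794  0.         -0.83136696]
```

servo_tool --pt "0.5 2.95 2.01 1.51 0 3.43 0" --pt "0.5 2.95 2.01 1.51 0 3.43 0" --pt "0.5 2.95 2.01 1.51 0 3.43 0" --pt "0.5 2.95 2.01 1.51 0 3.43 0" --pt "0.5 2.95 2.01 1.51 0 3.43 0" --pt "0.5 0 0 0 0 0 0" --pt "0.5 0 0 0 0 0 0"

```text
clock: 68.65
position: [594.3, -271.6, 250.1]
ee_rot: [0.989, -0.001, 0.146, -0.001]
contact_force: [-0.2, 0.5, 0.4]
gripper_width: 42.7
```

Run:
```python
from h import *
s=load("s20"); t=load("t20"); w=shot("wrist","w21"); print(w["extrinsics"][:3,3].round(0))
for c in [(321.7,339.5),(317,346),(331.7,343.5),(325.3,351.5)]:
    q=onz(s,c,19.5); print(q.round(1),"top",proj(t,q).round(1),"wrist",proj(w,q).round(1))
for z in (152,90,10): print(z,proj(w,(617,-271,z)).round(1))
u=proj(w,(617,-271,90)).astype(int); h=cv2.cvtColor(w["image"],cv2.COLOR_RGB2HSV); I=w["image"]
for r in range(u[1]-36,u[1]+37,3): print(r," ".join("%3d"%I[r,c,0] if (3<=h[r,c,0]<=18 and h[r,c,1]>60) else ("  ." if I[r,c,0]<70 else "  #") for c in range(u[0]-45,u[0]+46,3)))
print(small(w,(u[0]-120,u[1]-120,u[0]+120,u[1]+120)))
```

```text
[ 618. -272.  430.]
[ 615.9 -255.2   19.5] top [374.2 186.3] wrist [265.8 210.1]
[ 603.6 -268.9   19.5] top [378.7 190. ] wrist [277.3 220.4]
[ 632.8 -266.8   19.5] top [377.6 181. ] wrist [275.5 195.8]
[ 616.4 -283.    19.5] top [382.9 186. ] wrist [289.2 209.6]
152 [278.5 209.5]
90 [278.8 209.3]
10 [279.1 209.1]
173   #   #   #   #   #   #   #   #   #   #   #   #   #   #   #   #   #   #   #   #   #   #   #   #   #   #   #   #   #   #   #
176   #   #   #   #   #   #   #   #   #   #   #   #   #   #   #   #   #   #   #   #   #   #   #   #   #   #   #   #   #   #   #
179   #   #   #   #   #   #   #   #   #   #   #   #   #   #   #   #   #   #   #   #   #   #   #   #   #   #   #   #   #   #   #
182   #   #   #   #   #   #   #   #   #   #   #   #   #   #   #   #   #   #   #   #   #   #   #   #   #   #   #   #   #   #   #
185   #   #   #   #   #   #   #   #   #   #   #   #   #   #   #   #   #   #   #   #   #   #   #   #   #   #   #   #   #   #   #
188   #   #   #   #   #   #   #   #   #   #   #   #   #   .   .  59   .   .   .   #   #   #   #   #   #   #   #   #   #   #   #
191   #   #   # 
[... 1739 characters left out ...]
   #   #   #   #   #   #   #   #   #
233   #   #   #   #   #   #   #   #   #   #   #   #   #   #   #   #   #   #   #   #   #   #   #   #   #   #   #   #   #   #   #
236   #   #   #   #   #   #   #   #   #   #   #   #   #   #   #   #   #   #   #   #   #   #   #   #   #   #   #   #   #   #   #
239   #   #   #   #   #   #   #   #   #   #   #   #   #   #   #   #   #   #   #   #   #   #   #   #   #   #   #   #   #   #   #
242   #   #   #   #   #   #   #   #   #   #   .   #   #   #   #   #   #   #   #   #   #   #   #   #   #   #   #   #   #   #   #
245   #   #   #   #   #   #   #   #   #   #   #   #   #   #   #   #   #   #   #   #   #   #   #   #   #   #   #   #   #   #   #
[(863, [279.9, 206.9])]
```

Run:
```python
from h import *
s=load("s20"); w=load("w21"); 
for c in [(289,200.5),(278,197)]:
  for z in (20,27,34,50,70,90,105): print(c,z,onz(w,c,z).round(0),proj(s,onz(w,c,z)).round(1))
I=w["image"]; h=cv2.cvtColor(I,cv2.COLOR_RGB2HSV)
for r in range(188,218): print(r," ".join("%3d"%I[r,c,0] if (3<=h[r,c,0]<=18 and h[r,c,1]>60) else ("  ." if I[r,c,0]<70 else "  #") for c in range(266,300)))
```

```text
(289, 200.5) 20 [ 627. -283.   20.] [330.9 350.6]
(289, 200.5) 27 [ 627. -283.   27.] [331.1 348.1]
(289, 200.5) 34 [ 627. -282.   34.] [331.2 345.6]
(289, 200.5) 50 [ 627. -282.   50.] [331.6 339.7]
(289, 200.5) 70 [ 626. -282.   70.] [332.1 332.2]
(289, 200.5) 90 [ 626. -281.   90.] [332.6 324.4]
(289, 200.5) 105 [ 625. -281.  105.] [333.  318.4]
(278, 197) 20 [ 631. -270.   20.] [331.4 344.7]
(278, 197) 27 [ 631. -270.   27.] [331.5 342.3]
(278, 197) 34 [ 631. -270.   34.] [331.7 339.9]
(278, 197) 50 [ 630. -270.   50.] [332.  334.2]
(278, 197) 70 [ 630. -270.   70.] [332.5 327. ]
(278, 197) 90 [ 629. -270.   90.] [333.  319.6]
(278, 197) 105 [ 629. -270.  105.] [333.3 313.8]
188   #   #   #   #   #   .   .   .   .   .   .   .  59  57   .   .   .   .   .   .   .   .   #   #   #   #   #   #   #   #   #   #   #   #
189   #   #   #   .   .   .   #   #  68  63  67  67  69  69  71  66  60 122  74   #   .   .   .   #   #   #   #   #   #   #   #   #   #   #
190   #   .   .   .   #   #   #   .  64  68  73  76  76  78  78  76  69  98 105  75   #  59   .   .   .   #   #   #   #   #   #   # 
[... 3087 characters left out ...]

213 148 151 146 141 134 125 110  82  47  79  85 101 106 112 105  98  81 106 126 156 160 161 168 184 137 126 127 118 110  93   #   #   .   #
214 140 144 136 132 124 111  89  45  79 105 115 125 128 129 126 121 109  89 178 132 157 164 170 172 120 110 109  99  85  90   #   #   .   #
215 124 129 122 116 102  87  65  82 109 125 130 137 138 139 135 133 124 106 215 104 156 171 176 158  93  81  73  93   #   #   #   .   #   #
216  93 100  91  80   #   #  87 105 122 133 137 141 144 144 143 141 134 118 163   # 111 141 158 121   #   #   #   #   #   #   #   .   #   #
217   #   #   #   #   #   #  92 112 128 136 143 145 151 150 147 143 137 124 166   #   #  85   #   #   #   #   #   #   #   #   .   .   #   #
```

From above, five separate nut outlines are in the jar. The fifth lies on top of the others at wrist (289,199), its size puts it inside the jar, and the throat is clear. The arm touches nothing, so I'm handing in.

Run:
```python
from h import *
t=load("t0") if 0 else load("t1"); a=get_image("top")["image"]
for n,b in (("tin",(292,172,318,200)),("spice",(170,150,190,172))):
    x0,y0,x1,y1=b; print(n,np.abs(a[y0:y1,x0:x1].astype(int)-t["image"][y0:y1,x0:x1]).mean())
print(job_done(), read_state()["clock"])
```

```text
tin 4.103021978021978
spice 3.647727272727273
the job is handed in; nothing more can be done
the job is handed in; nothing more can be done
```

The job is handed in at about 69 s. The tablet stands on the mat, all five hazelnuts that were there are in the jar, and the three scoops are back on the worktop, level and empty.

- **Tablet:** I swung the kickstand out until the arm met the hinge stop. I stood the tablet about 3 mm off the mat's centre sideways and 0.7° off square, screen toward the robot. It was still standing in my last picture.
- **Nuts:** The last check from above the funnel showed five nut outlines, the same number I saw in the scoops at the start. The side view showed only four clearly. The fifth lies partly over the others in the views, but its size and position place it in the jar, not in the throat.
- **Scoops:** The last picture shows all three empty and level, each put back where it was picked up.
- **Tin and spice jar:** The image areas around both barely changed from the first picture to the last.

**TCP mismatch:** The reported TCP did not match the described fingertip position. The real fingertips sit about 30 mm further back along the tool, which made my first grip on the kickstand tab close on air. I corrected for this from then on.

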